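# Pry the spring clip off a tilted drive unit and take off its cover

### The arm

A 6-joint arm with a two-finger parallel gripper is mounted at the origin on a cart in front of the work surface, level with it; the furniture and walls round the work are solid. World frame = base frame: x ahead of the robot, y to its left, z up, the work surface at z = 0. Lengths are in m, angles in rad, forces in N, time in s.
With the tool pointing down it reaches from about 0.3 to 0.875 m from the base axis. Payload 6.4 kg.
Tool frame: the origin (TCP) lies midway between the tips of the shut fingers; the grasp point (between the pads) lies 19 mm behind it; z points along the fingers, x is the direction in which the jaws open and shut, and the axes are right-handed (so a half turn about z gives the same grasp; the last joint's range is limited). The gripper opens to 88 mm and grips with 3 to 60 N. Pads are 18 mm wide; open, the fingers measure 123 mm over their backs; the gripper's body (75 mm by 187 mm) begins 45 mm behind the grasp point.
Start: joints at [0.915, 0.181, 1.607, -0, 1.354, -0.206], TCP at [0.25, 0.518, 0.239] pointing down, gripper open.
Joint ranges: [-2.99, 2.99], [-0.89, 2.07], [0.3, 2.58], [-1.14, 4.28], [0, 2.63], [-3.12, 3.12]. Speed limits (rad/s): [2.57, 2.57, 3.01, 3.14, 3.14, 3.14].

### API

Orientations are given as a rotation vector (axis times angle).
In Python, from plant import * gives the robot as it stands.
- The arm moves only by the tool move_arm, never from a script. Its argument "motion" is a list that holds one entry, the list of rows, each a list of 7 numbers: the finger opening in mm, from 0 to 88.1, then the shift along the tool's x, y, z in mm, then the turn, a rotation vector about the tool's x, y, z in rad. In form: [[[claw, dx, dy, dz, wx, wy, wz], ...]]. A call has 1 to 8 rows; each row is the pose to reach, as a shift and turn from the pose commanded when the call began, along the tool's axes at that moment; what a row does not reach only later rows make up. A row lasts 1/10 s, in which the tool goes at most 50 mm and 8.59 degrees, less where a joint would pass 70% of its speed; a pose out of reach is approached as far as the arm can. A call with a gripper value outside its range is refused whole. The fingers move at their own pace and stop on an object; "grip_force" is the grip in N (left out, the last holds). Time passes only in rows, so rows that repeat a pose let the fingers close. It gives the time, the measured TCP pose, the force and the opening at its end, in the units of the state.
- get_state(): the state, without advancing time (a new reading comes with each control period).
- snapshot(name): name is "side" or "top" or "wrist"; returns a dict with "frame" (400x640x3 uint8, blue, green, red), "fx", "fy", "cx", "cy" (pixels), "position" and "attitude" of the camera in the world. Camera axes: x right, y down, z forward; pixel columns grow to the right and rows downward; lengths in m; the calibration is good to about 2 mm. A picture is of the moment at which its call begins. There is no depth.
- close_job(): hands the job in, once; it reports no verdict.
Trained networks look in the newest picture that a camera, given by its name, has taken for a name from the list of things; names that differ only in an ending like _2 or _b are one class to them, and where a whole thing is asked for, a point or a joint stands for the part that bears it (a point fixed in the world has none). Each returns a list of dicts, best first, with "score" (0 to 1); they miss things now and then, are a little off and sometimes report something else, mostly with a low value. They report only what shows in the picture. A call takes as long as a camera call.
- spot_in(name, camera): "location" ([x, y, z] in m, in the coordinates of the camera as it stood for that picture, good to about 4 mm: the middle of the surface that is visible of it).
- outline_of(name, camera): "region" (400x640 bool, what is visible of it).
- mark_of(name, camera): "location" ([x, y, z] in m, in the coordinates of the camera as it stood for that picture, good to about 4 mm: a listed point, or the origin of a listed thing).
The state is a dict: "time_s": time; "joint_pos": joint angles; "dq": joint speeds; "joint_torque": joint torques, N m; "eef_pos": TCP position; "orientation": TCP orientation; "force": force on the tool from outside, world axes, zero at the start; "wrist_torque": the same for the moment, N m; "finger_gap": finger opening in m.
Only numpy, scipy, OpenCV 4.12 (cv2) and the standard library are available. Lean on these libraries where they do the work, as an engineer would, in place of code of your own. Each camera call takes 0.05 s, during which the arm holds its last target.

### The job

The tilted drive unit has to be opened. Lift the hooked pick out of its stand, catch its hook in the wire loop of the spring clip and, with the pick and not with the fingers, pry the clip out of the shaft groove so that it drops into the catch tray at the foot of the unit; put the pick back in its stand, level and resting in both notches, as it was. Then lift the loose cover off the shaft and set it down gently, hub upward and flat, inside the empty square parts tray, and leave everything else standing where it is.

Things in the scene. Friction and masses are not known exactly. Their poses are not given: they have to be found in the camera images.
- unit: Fixed drive unit: 250 x 120 mm base plate, a grey drum (68 mm across) between two cheeks, catch tray in front. Origin on the bench under the centre of the drum's open rim, which is 120 mm up; x to its rear, y left, z up. Drum and shaft lean 30 degrees to its front (-x): shaft axis n = (-0.5, 0, 0.866). The front faces the robot within 15 degrees. Above the rim's plane stands only the shaft.
- shaft_groove (a point): Middle of the groove, on the shaft's axis, 40 mm along n from the rim. The shaft is 26 mm in diameter, the groove 20 mm in diameter and 8 mm wide; beyond the groove the shaft is 26 mm again.
- shaft_end (a point): Centre of the shaft's outer end face, 53 mm along n from the rim (166 mm above the bench). Site axes as unit.
- catch_tray (a point): Middle of the floor of the open catch tray on the unit's base, below and in front of the drum. Inside it is 158 mm (unit's x) by 108 mm (y), floor 8 mm above the bench; side and front walls reach 32 mm, the rear wall 46 mm above the bench.
- clip_centre (a point): Centre of the steel spring clip (loose, 50 g, slippery): flat C-shaped ring 49 mm across, 5 mm thick, with a wire pull loop, 72 mm long. z: ring axis (along n while fitted); +x: to the C's open side (uphill), -x: to the loop (downhill). Sprung jaws grip the groove: drawn along -x it springs off after about 20 mm, at most some 8 N, and slides down. It cannot be lifted along n.
- clip_loop (a point): Middle of the opening of the pull loop, 35.5 mm along the clip's -x from its centre, outside the cover's hub and free for 25 mm below. The opening is about 20 mm (x) by 19 mm (y), of 5 mm wire; the hook is to stand about 9 mm through it. The centre of the outer bar is 12.5 mm further along -x. Once off, the clip slips from a raised hook.
- pick_grip (a point): On the axis of the pick's handle, 10 mm forward of its middle: the place to grasp. Loose pick, 70 g, 158 mm long: handle 110 mm long, 16 x 16 mm; then a 7 mm steel shank, its end bent square down. x: along the handle to the hook, z: up, hook along -z. It starts level in its stand, 58 mm up, hook away from the robot; the uprights are 52 mm behind and 36 mm ahead of this point.
- pick_tip (a point): Free end of the pick's hook: 90 mm forward (+x) of pick_grip and 24 mm below the handle's axis (-z). The hook is 7 mm in diameter.
- pick_stand: Fixed stand of the pick: base 130 x 50 x 8 mm, two uprights 88 mm apart (8 mm thick) with open notches 26 mm wide, notch floor 50 mm and cheeks 64 mm above the bench. Origin at the centre of its underside, x along the pick. Stands left or right of the unit. Behind and right of the right-hand place stands a tall centrifuge (x over 0.47, y under -0.42 m).
- stand_rest (a point): Where the middle of the pick's handle lies in the stand (10 mm behind pick_grip), 58 mm above the bench. Axes as the stand's.
- cover_hub (a point): On the axis of the cover, 26 mm above its underside: the place to grasp. Loose cover, 150 g: flange 72 mm across and 6 mm thick, round hub on it 48 mm across, its top 36 mm above the underside, 30 mm bore right through for the shaft. z: from flange to hub, along n at first. It lies on the rim, lifts off along n once the clip is gone; the shaft ends 53 mm above its underside.
- parts_tray_in (a point): Centre of the inner floor (4 mm above the bench) of the fixed, empty, square parts tray, 115 x 115 x 16 mm, walls 4 mm thick, 107 x 107 mm inside. It stands on the other side of the unit from the pick's stand. z up.
- bottle: Bystander: glass media bottle, 55 mm across, 103 mm high, beside the unit on its left; origin under its centre.
- beaker: Bystander: glass beaker, 57 mm across, 68 mm high, beside the unit on its right; origin under its centre.
- dish: Bystander: closed petri dish, 61 mm across, 16 mm high, far left; origin under its centre.
- marker: Bystander: marker pen, 136 mm long, 14 mm high, lying between the robot and the unit; origin under its middle.

How it is judged:
On the way, in this order (a step that is already met when the one before it is completed fails the run):
1. the hook of the pick pulls on the clip while the clip still sits on the shaft (contact force between pick and clip above 1.5 N and distance between clip_centre and shaft_groove below 0.02 m), for 0.04 s.
2. the clip is off the shaft and down in the catch tray (z of clip_centre in the frame of unit below 0.06 m and x of clip_centre in the frame of unit between -0.18 and 0 m and y of clip_centre in the frame of unit between -0.06 and 0.06 m), for 0.2 s.
3. the pick lies in its stand again, let go (distance between pick_grip and stand_rest below 0.03 m and angle between pick_grip's own z axis and vertical below 0.15 rad and contact force between the fingers and pick below 0.1 N), for 0.2 s.
4. the cover is lifted clear of the shaft (distance between cover_hub and shaft_end above 0.06 m), for 0.1 s.
At the end, for the whole second after the job is handed in: Clip in the unit's catch tray (centre inside its outline, under 60 mm above the bench); pick in its stand (grip point within 30 mm of stand_rest, within 8 degrees of level, hook down); cover flat on the parts tray's floor, hub up (within 30 mm of the centre, 6 degrees of level) (all of step 2 and distance between pick_grip and stand_rest below 0.03 m and angle between pick_grip's own z axis and vertical below 0.15 rad and horizontal distance between cover_hub and parts_tray_in below 0.03 m and z of cover_hub in the frame of parts_tray_in between 0.02 and 0.031 m and angle between cover_hub's own z axis and vertical below 0.1 rad); the robot touches nothing.
It fails at once if the fingers pull or grip the spring clip (contact force between the fingers and clip above 2 N).
It fails at once if the bottle is pushed away or knocked over (distance of bottle from where it was at the start of the episode above 0.03 m or angle between bottle's own z axis and vertical above 0.5 rad).
It fails at once if the beaker is pushed away or knocked over (distance of beaker from where it was at the start of the episode above 0.03 m or angle between beaker's own z axis and vertical above 0.5 rad).
It fails at once if the petri dish or the marker is pushed away (distance of any of dish, marker from where it was at the start of the episode above 0.04 m).
It fails at once if the cover is dropped into the tray from a height (horizontal distance between cover_hub and parts_tray_in below 0.06 m and linear speed of cover above 0.6 m/s and contact force between the fingers and cover below 0.1 N).
It also fails if it takes over 72 s, if anything falls off the work surface, if the arm or the gripper's body presses on something with over 40 N, if the wrist force passes 120 N, or if a joint passes its speed limit or range.

## Working session

There is one attempt and no reset: what is moved stays moved. The work goes in short steps, Python scripts to look and compute and a tool call to move; the robot and the scene stay as the last step left them, time stands still between calls to the robot, and variables do not carry over. Pictures are saved under pics/ and viewed, and the job is handed in when it is done.

Besides the shell and the picture viewer there is one more tool, called after "Request:" in YAML: its name, and indented under it one key for each argument. move_arm: Moves the arm, as the interface text tells. Its arguments: {"type":"object","properties":{"motion":{"type":"array","items":{"type":"array","items":{"type":"array","items":{"type":"number"}}}},"grip_force":{"type":"number"}},"required":["motion"]}

```bash
ls; mkdir -p pics
python3 - <<'E'
from plant import *
import cv2,numpy as np
print(get_state())
for c in ["side","top","wrist"]:
    s=snapshot(c); cv2.imwrite(f"pics/{c}0.png",s["frame"]); print(c,s["fx"],s["cx"],s["cy"],s["position"],s["attitude"])
E
```

```text
pics
{'time_s': 0.0, 'joint_pos': array([ 9.14725955e-01,  1.81542401e-01,  1.60799127e+00, -1.20397877e-06,
        1.35381870e+00, -2.06280129e-01]), 'dq': array([-0.00137406,  0.00188148,  0.00208478, -0.00165769, -0.00082661,
       -0.00037754]), 'joint_torque': array([ 4.74925619e-04, -4.33846271e+01, -3.41854084e+01,  7.03235460e-02,
        3.83765996e-02, -9.84471512e-05]), 'eef_pos': array([0.24963593, 0.51738688, 0.23781747]), 'orientation': array([ 2.66037160e+00,  1.66978412e+00, -2.59139892e-03]), 'force': array([-0.04333977, -0.90239193, -0.81649486]), 'wrist_torque': array([-0.08086582, -0.0357935 ,  0.00323067]), 'finger_gap': 0.08812213094244102}
side 367.9560737378275 314.90548542181375 201.04369768816707 [0.78135271 0.78787021 0.5705311 ] [-0.37921243 -2.55823155  1.4685776 ]
top 377.3487576420112 318.06946659203777 196.31945715590965 [0.38968102 0.00989018 1.12501036] [-2.13180908  2.14373196 -0.12600239]
wrist 299.6630316379436 318.39506961662306 201.14267873845284 [0.18349246 0.5510846  0.38267293] [2.44669907 1.53467696 0.22002298]
```

View pics/side0.png

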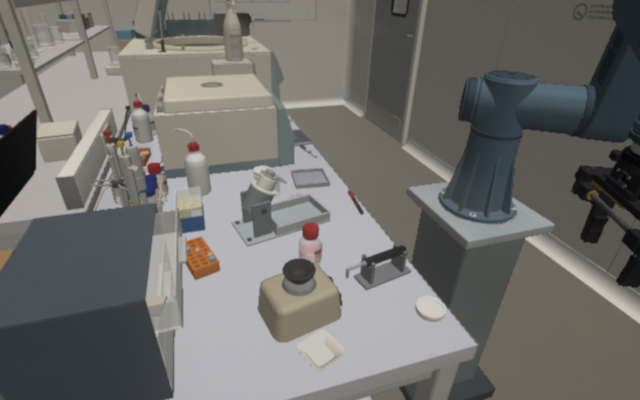

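View pics/top0.png

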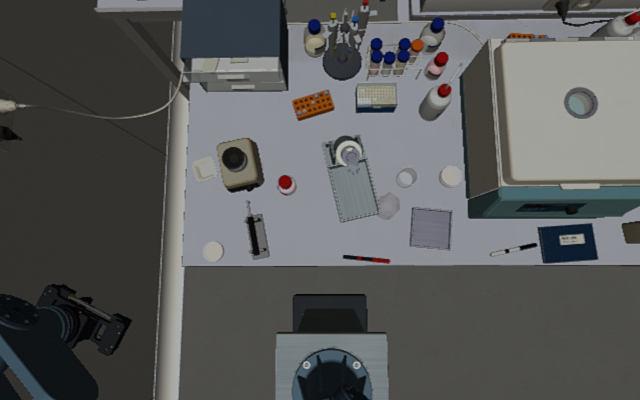

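```bash
cat > h.py <<'E'
from plant import *
import cv2,numpy as np
from scipy.spatial.transform import Rotation as R
names=["unit","shaft_groove","shaft_end","catch_tray","clip_centre","clip_loop","pick_grip","pick_tip","pick_stand","stand_rest","cover_hub","parts_tray_in","bottle","beaker","dish","marker"]
def W(s,p): return R.from_rotvec(s["attitude"]).apply(p)+s["position"]
def px(s,P):
    q=R.from_rotvec(s["attitude"]).inv().apply(np.asarray(P)-s["position"])
    return s["fx"]*q[...,0]/q[...,2]+s["cx"], s["fy"]*q[...,1]/q[...,2]+s["cy"]
E
python3 - <<'E'
from h import *
np.set_printoptions(precision=4,suppress=True)
for c in ["side","top"]:
    s=snapshot(c)
    for n in names:
        m=mark_of(n,c)
        print(c,n,[(round(d["score"],2),W(s,d["location"])) for d in m[:2]])
print(get_state()["time_s"])
E
```

```text
side unit [(0.58, array([ 0.6484, -0.0476, -0.0003])), (0.37, array([ 0.5794,  0.1287, -0.0006]))]
side shaft_groove [(0.94, array([ 0.632 , -0.0571,  0.1533]))]
side shaft_end [(0.58, array([ 0.6276, -0.0559,  0.1639])), (0.29, array([0.5232, 0.2329, 0.0327]))]
side catch_tray [(0.71, array([ 0.5814,  0.1335, -0.0034])), (0.68, array([ 0.5644, -0.0725,  0.006 ]))]
side clip_centre [(0.43, array([ 0.6342, -0.0484,  0.1523]))]
side clip_loop [(0.57, array([ 0.6042, -0.0642,  0.138 ])), (0.56, array([ 0.4276,  0.2153, -0.0023]))]
side pick_grip [(0.79, array([0.4376, 0.2246, 0.0535])), (0.3, array([0.4264, 0.2136, 0.0012]))]
side pick_tip [(0.81, array([0.5251, 0.2341, 0.0339]))]
side pick_stand [(0.7, array([ 0.4292,  0.2163, -0.0008])), (0.5, array([ 0.649 , -0.0499, -0.0003]))]
side stand_rest [(0.72, array([0.4254, 0.2182, 0.0571]))]
side cover_hub [(0.88, array([ 0.6374, -0.0531,  0.1396])), (0.65, array([0.5271, 0.2382, 0.0332]))]
side parts_tray_in [(0.83, array([ 0.451 , -0.2939,  0.0052]))]
side bottle [(0.81, array([ 0.5829,  0.1283, -0.0008])), (0.59, array([ 0.6501, -0.0494
[... 655 characters left out ...]
, 0.2209, 0.0561]))]
top pick_tip [(0.5, array([0.5283, 0.2395, 0.0352]))]
top pick_stand [(0.83, array([0.4301, 0.2172, 0.0028]))]
top stand_rest [(0.96, array([0.4311, 0.2142, 0.059 ]))]
top cover_hub [(0.69, array([ 0.6348, -0.05  ,  0.1406]))]
top parts_tray_in [(0.95, array([ 0.4521, -0.295 ,  0.004 ])), (0.61, array([ 0.5983, -0.2212,  0.0013]))]
top bottle [(0.89, array([ 0.5793,  0.1343, -0.0043])), (0.72, array([0.4287, 0.2154, 0.0581]))]
top beaker [(0.87, array([ 0.5987, -0.223 , -0.0029]))]
top dish [(0.64, array([0.4366, 0.2197, 0.0586])), (0.6, array([0.3876, 0.3464, 0.0005]))]
top marker [(0.47, array([0.5258, 0.2414, 0.036 ])), (0.44, array([ 0.364 , -0.1067,  0.0005]))]
1.85
```

```bash
cat >> h.py <<'E'
np.set_printoptions(precision=4,suppress=True)
def ufr(x,y,yaw): return R.from_euler('z',yaw),np.array([x,y,0])
UP={"unit":[0,0,0],"shaft_groove":[-.02,0,.1546],"shaft_end":[-.0265,0,.1659],"clip_centre":[-.02,0,.1546],"clip_loop":[-.0507,0,.1369],"cover_hub":[-.013,0,.1425]}
E
python3 - <<'E'
from h import *
from scipy.optimize import least_squares
obs=[]
for c in ["side","top"]:
  for k in range(2):
    s=snapshot(c)
    for n in list(UP)+["catch_tray"]:
        m=mark_of(n,c)
        if m:
          w=W(s,m[0]["location"])
          if np.hypot(w[0]-.6,w[1]+.05)<.1: obs.append((n,w))
def f(p):
    r,t=ufr(*p[:3]); o=[]
    for n,w in obs:
        q=UP.get(n,[p[3],0,.008]); o+=list(r.apply(q)+t-w)
    return np.array(o)/.004
S=least_squares(f,[.65,-.05,.2,-.088],loss='soft_l1')
print(S.x,np.degrees(S.x[2]),len(obs)); 
cov=np.linalg.inv(S.jac.T@S.jac);print(np.sqrt(np.diag(cov)))
r,t=ufr(*S.x[:3])
def box(x0,x1,y0,y1,z): return [[x0,y0,z],[x1,y0,z],[x1,y1,z],[x0,y1,z],[x0,y0,z]]
def circ(o,ax,rad):
    a=np.linspace(0,2*np.pi,40); n=np.array([-.5,0,.866]);d=np.array([-.866,0,-.5]);
    return [np.array(o)+n*ax+rad*(np.cos(b)*d+np.sin(b)*np.array([0,1,0])) for b in a]
cx=S.x[3]
lines=[box(cx-.079,cx+.079,-.054,.054,.032),circ([0,0,.12],0,.036),circ([0,0,.12],.036,.024),circ([0,0,.12],.053,.013)]
for c,(u0,v0,u1,v1) in {"top":(300,110,420,240),"side":(220,150,340,250)}.items():
    s=snapshot(c); k=5
    im=cv2.resize(s["frame"][v0:v1,u0:u1],None,fx=k,fy=k,interpolation=cv2.INTER_CUBIC)
    cv2.imwrite(f"pics/{c}_raw.png",im)
    for L in lines:
        u,v=px(s,r.apply(np.array(L))+t)
        pts=np.stack([(u-u0+.5)*k,(v-v0+.5)*k],1).astype(int)
        cv2.polylines(im,[pts],False,(0,0,255),1)
    cv2.imwrite(f"pics/{c}_fit.png",im)
# stand
tip=[];g=[];st=[]
for c in ["side","top"]:
    s=snapshot(c)
    for n in ["pick_grip","pick_tip","stand_rest","pick_stand"]:
        m=mark_of(n,c); 
        if m: print(c,n,W(s,m[0]["location"]))
E
```

```text
[ 0.6523 -0.05    0.2137 -0.0902] 12.243551817707326 28
[0.001  0.0013 0.0325 0.0028]
side pick_grip [0.4382 0.2229 0.054 ]
side pick_tip [0.5245 0.2345 0.0327]
side stand_rest [0.4264 0.2152 0.0588]
side pick_stand [ 0.426   0.2153 -0.0017]
top pick_grip [0.4393 0.2215 0.057 ]
top pick_tip [0.5257 0.2383 0.0355]
top stand_rest [0.4284 0.2183 0.0571]
top pick_stand [0.4308 0.2141 0.0041]
```

View pics/top_fit.png

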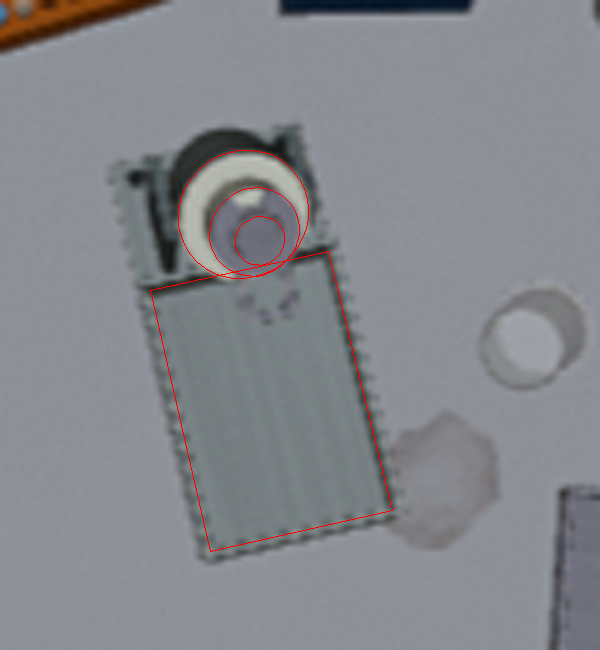

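View pics/side_fit.png

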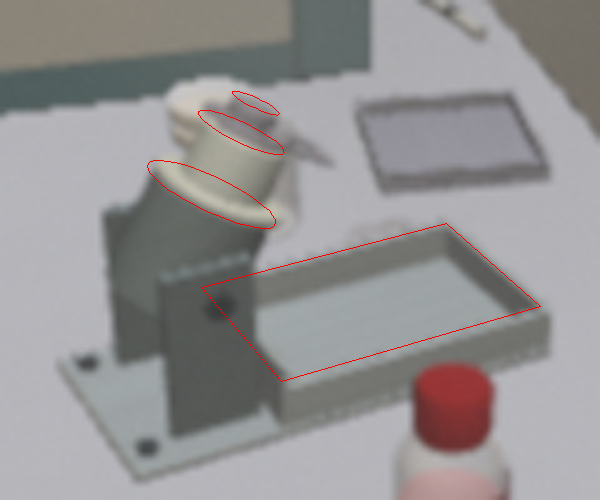

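```bash
cat >> h.py <<'E'
def rot(x,z):
    x=np.array(x,float);z=np.array(z,float);z/=np.linalg.norm(z);x-=z*(x@z);x/=np.linalg.norm(x)
    return R.from_matrix(np.stack([x,np.cross(z,x),z],1))
def row(pos,r,base=None):
    """pos=TCP target"""
    s=get_state()
    p0,r0=(s["eef_pos"],R.from_rotvec(s["orientation"])) if base is None else base
    d=r0.inv().apply(np.array(pos)-p0)*1000
    w=(r0.inv()*r).as_rotvec()
    return np.round(d,1),np.round(w,4)
E
python3 - <<'E'
from h import *
s=get_state(); r=R.from_rotvec(s["orientation"]); print(r.as_matrix())
c=snapshot("wrist"); print("cam in tool",r.inv().apply(c["position"]-s["eef_pos"]), r.inv().apply(R.from_rotvec(c["attitude"]).as_matrix()[:,2]))
y=np.radians(9.5); px_=np.array([np.cos(y),np.sin(y),0]); py=np.array([-np.sin(y),np.cos(y),0])
g=np.array([.4385,.222,.058])
for sg in (1,-1):
    print(sg,row(g+[0,0,.10],rot(sg*py,[0,0,-1])))
E
```

```text
[[ 0.4348  0.9005 -0.    ]
 [ 0.9005 -0.4348 -0.    ]
 [-0.     -0.     -1.    ]]
cam in tool [ 0.0013 -0.0743 -0.1447] [-0.0008  0.2845  0.9587]
1 (array([-184.4,  298.4,   80.7]), array([ 0.    , -0.    , -0.6156]))
-1 (array([-184.4,  298.4,   80.7]), array([-0.   , -0.   ,  2.526]))
```

Request:
move_arm:
  motion:
    - [[88,-184,298,50,0,0,-0.616],[88,-184,298,50,0,0,-0.616],[88,-184,298,50,0,0,-0.616],[88,-184,298,50,0,0,-0.616],[88,-184,298,50,0,0,-0.616],[88,-184,298,50,0,0,-0.616],[88,-184,298,50,0,0,-0.616],[88,-184,298,50,0,0,-0.616]]

```text
time_s: 4.9
eef_pos: [0.4399, 0.2194, 0.1884]
orientation: [2.032, 2.395, -0.001]
force: [-0.1, 0.0, 0.0]
finger_gap: 0.0878
```

Run:
```python
from h import *
s=snapshot("wrist"); k=1
im=s["frame"].copy()
for n in ["pick_grip","pick_tip","stand_rest","pick_stand"]:
    for m in mark_of(n,"wrist")[:1]:
        w=W(s,m["location"]); print(n,m["score"],w); u,v=px(s,w); cv2.circle(im,(int(u),int(v)),3,(0,0,255),1)
y=np.radians(9.5); g=np.array([.4385,.222,.058])
r=R.from_euler('z',y)
B=lambda o,z,x0,x1,y0,y1:np.array([[x0,y0,z],[x1,y0,z],[x1,y1,z],[x0,y1,z],[x0,y0,z]])
for L in [B(0,.008,-.065-.01,.065-.01,-.025,.025)-[0,0,.058],B(0,.008,-.065,.045,-.008,.008)]:
    u,v=px(s,r.apply(L)+g); cv2.polylines(im,[np.stack([u,v],1).astype(int)],False,(0,255,255),1)
cv2.imwrite("pics/w1.png",im); print(get_state()["eef_pos"],get_state()["time_s"])
```

```text
pick_grip 0.71 [0.4423 0.2204 0.0594]
pick_tip 0.76 [0.5276 0.2377 0.0307]
stand_rest 0.56 [0.427  0.2175 0.0563]
pick_stand 0.98 [ 0.4256  0.2161 -0.0013]
[0.438  0.2232 0.1889] 5.15
```

View pics/w1.png

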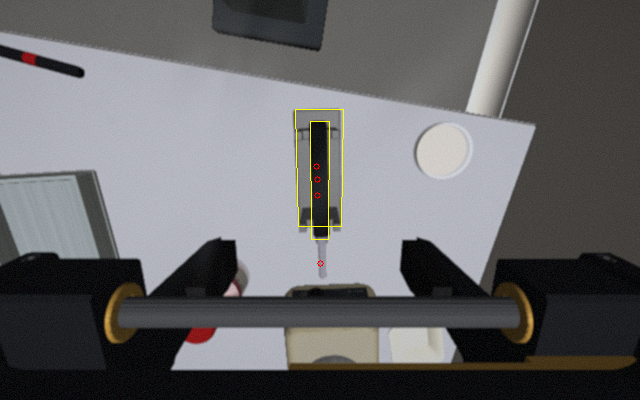

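Run:
```python
from h import *
y=np.radians(9.5); py=np.array([-np.sin(y),np.cos(y),0])
print(row([.4395,.222,.040],rot(py,[0,0,-1])))
```

```text
(array([ -1.5,   1.3, 148.9]), array([-0.0001, -0.0005,  0.0004]))
```

Request:
move_arm:
  motion:
    - [[88,-1.5,1.3,40,0,0,0],[88,-1.5,1.3,80,0,0,0],[88,-1.5,1.3,115,0,0,0],[88,-1.5,1.3,140,0,0,0],[88,-1.5,1.3,149,0,0,0],[88,-1.5,1.3,149,0,0,0],[88,-1.5,1.3,149,0,0,0]]

```text
time_s: 5.85
eef_pos: [0.4406, 0.2222, 0.0409]
orientation: [2.027, 2.399, 0.002]
force: [0.2, 1.4, 0.2]
finger_gap: 0.0883
```

Run:
```python
from h import *
s=snapshot("side"); cv2.imwrite("pics/s2.png",cv2.resize(s["frame"][190:330,300:460],None,fx=4,fy=4)); S=get_state();print(S["eef_pos"],S["force"])
```

```text
[0.441  0.2221 0.0413] [ 0.5679 -0.34    0.1146]
```

View pics/s2.png

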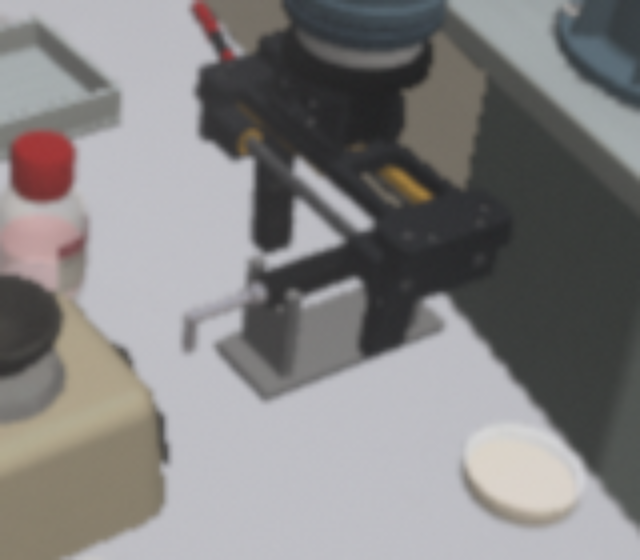

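Fingers straddle the handle (about (330,270) in the crop), the stand is clear; closing.

Request:
move_arm:
  motion:
    - [[10,0,0,0,0,0,0],[10,0,0,0,0,0,0],[10,0,0,0,0,0,0],[10,0,0,0,0,0,0],[10,0,0,0,0,0,0],[10,0,0,0,0,0,0],[10,0,0,0,0,0,0]]
  grip_force: 45

```text
time_s: 6.6
eef_pos: [0.4399, 0.2213, 0.0397]
orientation: [-2.029, -2.398, 0.0]
force: [0.8, -0.6, -0.3]
finger_gap: 0.0341
```

Run:
```python
from h import *
S=get_state();print(S["eef_pos"],S["orientation"],S["force"],S["finger_gap"])
np.save("pickpose.npy",np.r_[S["eef_pos"],S["orientation"]])
```

```text
[0.4399 0.2213 0.0397] [-2.0295 -2.398   0.0001] [ 0.8161 -0.5674 -0.3049] 0.03408788865154481
```

Request:
move_arm:
  motion:
    - [[10,0,0,0,0,0,0],[10,0,0,0,0,0,0],[10,0,0,0,0,0,0],[10,0,0,0,0,0,0]]

```text
time_s: 7.0
eef_pos: [0.4399, 0.2213, 0.0397]
orientation: [-2.029, -2.398, 0.0]
force: [-0.0, 0.6, 0.5]
finger_gap: 0.015
```

Run:
```python
from h import *
P=[]
for i in range(4):
    S=get_state();snapshot("side") if i<3 else 0;P.append(np.r_[S["eef_pos"],S["orientation"]]);print(P[-1],S["force"],S["finger_gap"])
np.save("pickpose.npy",np.median(P,0))
```

```text
[ 0.4399  0.2213  0.0397 -2.0294 -2.3982  0.0001] [-0.0437  0.5958  0.5262] 0.015038025547934333
[ 0.4399  0.2213  0.0397 -2.0293 -2.3982  0.0001] [-0.1607 -0.3263 -0.1168] 0.015227754400194906
[ 0.4399  0.2213  0.0397 -2.0294 -2.3981  0.    ] [-0.0847 -0.0195 -1.1504] 0.015222655985291392
[ 0.4399  0.2213  0.0397 -2.0293 -2.3981  0.0001] [0.0748 0.3139 0.3522] 0.015035218862751673
```

Request:
move_arm:
  motion:
    - [[10,0,0,-30,0,0,0],[10,0,0,-80,0,0,0],[10,0,0,-130,0,0,0],[10,0,0,-160,0,0,0],[10,0,0,-160,0,0,0],[10,0,0,-160,0,0,0]]

```text
time_s: 7.75
eef_pos: [0.4399, 0.2213, 0.1997]
orientation: [2.029, 2.398, 0.001]
force: [-0.6, -0.4, -1.6]
finger_gap: 0.0154
```

```bash
python3 - <<'E'
from h import *
for c in ["side","top","wrist"]:
    s=snapshot(c); S=get_state(); r=R.from_rotvec(S["orientation"]); im=s["frame"]
    for n in ["pick_grip","pick_tip","stand_rest"]:
        m=mark_of(n,c)
        if m: w=W(s,m[0]["location"]); print(c,n,m[0]["score"],w,"tool:",r.inv().apply(w-S["eef_pos"])*1000)
    pr=S["eef_pos"]+r.apply(np.array([[0,.09,.005],[0,0.09,-.019],[0,0,-.019]]))
    u,v=px(s,pr); im=im.copy(); cv2.polylines(im,[np.stack([u,v],1).astype(int)],False,(0,0,255),1)
    a,b=int(u[0]),int(v[0]); a=min(max(a,80),560);b=min(max(b,60),340)
    cv2.imwrite(f"pics/{c}3.png",cv2.resize(im[b-60:b+60,a-80:a+80],None,fx=4,fy=4))
print(S["eef_pos"],S["orientation"],S["finger_gap"],S["force"],S["time_s"])
E
python3 -c "
import cv2,numpy as np
cv2.imwrite('pics/all3.png',cv2.resize(np.vstack([cv2.imread(f'pics/{c}3.png')[:,:,:] for c in ['side','top']]),(533,800))[:, :])"
```

```text
side pick_grip 0.79 [0.4371 0.2235 0.2115] tool: [  2.6943  -1.4903 -13.1017]
side pick_tip 0.79 [0.5256 0.2383 0.193 ] tool: [ 2.5938 88.2431  5.2169]
side stand_rest 0.71 [0.4258 0.2137 0.0552] tool: [ -5.1349 -14.0345 143.2623]
top stand_rest 0.87 [0.4268 0.2168 0.0588] tool: [ -2.1096 -11.9942 139.1152]
wrist pick_grip 0.72 [0.4404 0.2226 0.2164] tool: [  1.2      0.9543 -17.4099]
[0.4396 0.2212 0.199 ] [-2.0289 -2.3975  0.0017] 0.015429146879541803 [ 0.5309  0.2356 -1.198 ] 8.2
```

View pics/side3.png

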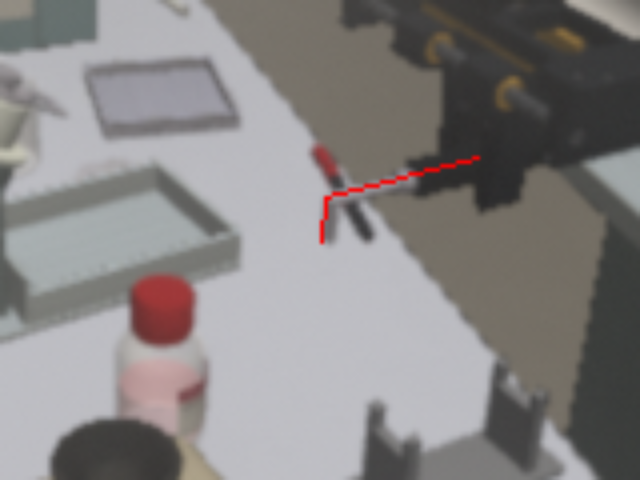

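View pics/top3.png

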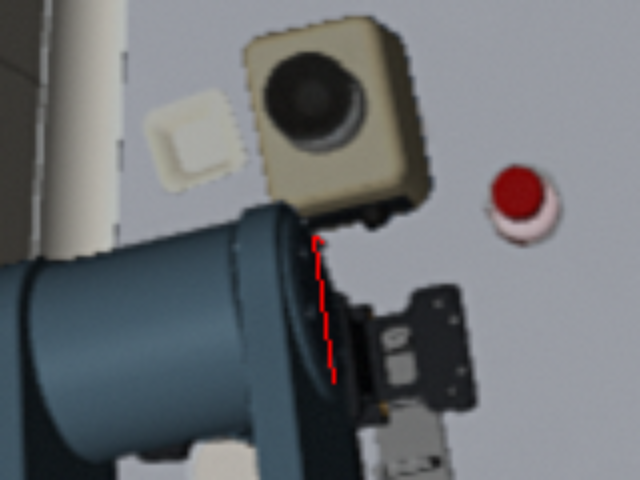

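View pics/wrist3.png

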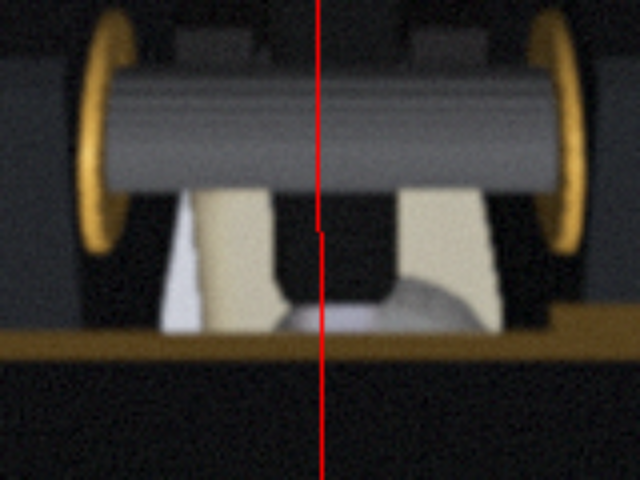

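```bash
cat >> h.py <<'E'
U0=(.6523,-.05,np.radians(12.24))
rU=R.from_euler('z',U0[2]); tU=np.array([U0[0],U0[1],0])
n=rU.apply([-.5,0,.866025]); d=rU.apply([-.866025,0,-.5]); yu=rU.apply([0,1,0])
def uw(p): return rU.apply(p)+tU
loop=uw(UP["clip_loop"]); TIP=np.array([.0005,.0885,.005])
rPry=rot(yu,-n)
E
python3 - <<'E'
from h import *
print(loop)
for h in (.08,.025,-.009):
    print(row(loop+h*n-rPry.apply(TIP),rPry), loop+h*n-rPry.apply(TIP))
E
```

```text
[ 0.6028 -0.0607  0.1369]
(array([-311.2,   -5. ,   33.3]), array([-0.5238,  0.0125, -0.0463])) [ 0.4864 -0.0865  0.1663]
(array([-309.9,   22.5,   80.9]), array([-0.5238,  0.0125, -0.0463])) [ 0.5133 -0.0807  0.1186]
(array([-309.1,   39.5,  110.4]), array([-0.5238,  0.0125, -0.0463])) [ 0.5299 -0.0771  0.0892]
```

Request:
move_arm:
  motion:
    - [[10,-30,0,0,0,0,0],[10,-70,0,0,-0.07,0.002,-0.006],[10,-115,0,0,-0.15,0.004,-0.012],[10,-160,-1,8,-0.24,0.006,-0.02],[10,-205,-2,15,-0.33,0.008,-0.028],[10,-250,-3,22,-0.42,0.01,-0.036],[10,-290,-4,30,-0.5,0.012,-0.044],[10,-311,-5,33.3,-0.524,0.0125,-0.0463]]

```text
time_s: 9.15
eef_pos: [0.4859, -0.0884, 0.1663]
orientation: [1.729, 2.141, 0.576]
force: [0.7, 0.2, -1.2]
finger_gap: 0.0154
```

```bash
cat > look.py <<'E'
from h import *
import sys
tag=sys.argv[1]
for c,f in (("side",5),("wrist",0),("top",5)):
    s=snapshot(c); S=get_state(); r=R.from_rotvec(S["orientation"]); im=s["frame"].copy()
    for nm in ["pick_tip","clip_loop","clip_centre"]:
        m=mark_of(nm,c)
        if m:
            w=W(s,m[0]["location"]); print(c,nm,round(m[0]["score"],2),w,"unit:",rU.inv().apply(w-tU)*1000)
    tip=S["eef_pos"]+r.apply(TIP); u,v=px(s,tip)
    if c!="wrist":
        a,b=px(s,loop); a=int(min(max(a,80),560));b=int(min(max(b,60),340)); 
        cr=cv2.resize(im[b-60:b+60,a-80:a+80],None,fx=f,fy=f,interpolation=cv2.INTER_CUBIC)
        def P(p,col):
            u,v=px(s,p); cv2.circle(cr,(int((u-a+80+.5)*f),int((v-b+60+.5)*f)),4,col,1)
        P(tip,(0,0,255));P(loop,(0,255,0));P(loop+.0125*d,(255,255,0))
        cv2.imwrite(f"pics/{c}_{tag}.png",cr)
    else: cv2.imwrite(f"pics/{c}_{tag}.png",im)
print("tip",tip,"unit",rU.inv().apply(tip-tU)*1000,"rel loop d,y,n",[(tip-loop)@k*1000 for k in (d,yu,n)])
print(S["eef_pos"],S["force"],S["finger_gap"],S["time_s"])
E
python3 look.py a
```

```text
side pick_tip 0.62 [ 0.5594 -0.0695  0.2067] unit: [-94.9002   0.5941 206.652 ]
side clip_centre 0.4 [ 0.6309 -0.0497  0.1556] unit: [-20.8883   4.8519 155.6295]
top pick_tip 0.63 [ 0.5625 -0.0643  0.2094] unit: [-90.818    5.0958 209.3892]
top clip_loop 0.77 [ 0.608  -0.0607  0.1358] unit: [-45.6151  -1.0914 135.8026]
top clip_centre 0.5 [ 0.6361 -0.0531  0.156 ] unit: [-16.5388   0.3985 156.0204]
tip [ 0.5638 -0.0674  0.2067] unit [-90.1436   1.7304 206.6545] rel loop d,y,n [np.float64(-0.7180724392660889), np.float64(1.730356767438788), np.float64(80.1309181940772)]
[ 0.4867 -0.0849  0.1667] [-0.1751 -0.4154 -1.426 ] 0.015408730704551664 9.6
```

View pics/side_a.png

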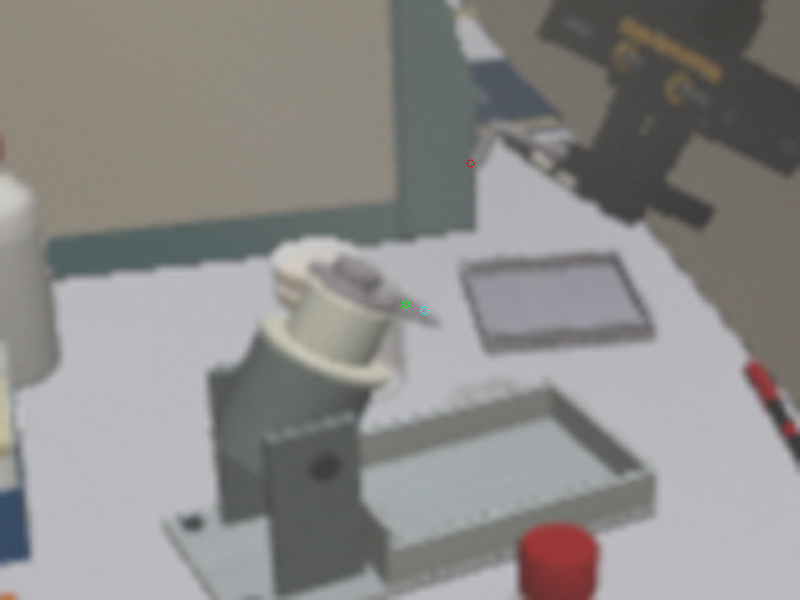

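View pics/top_a.png

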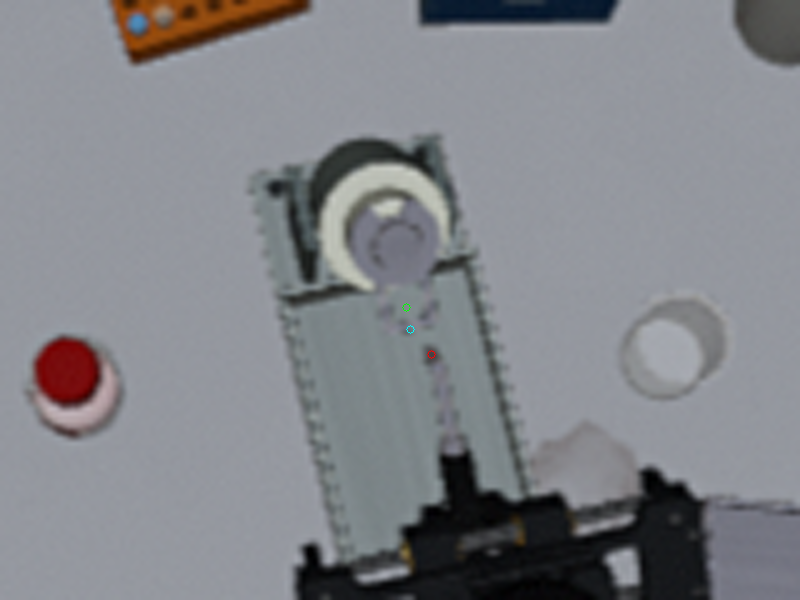

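View pics/wrist_a.png

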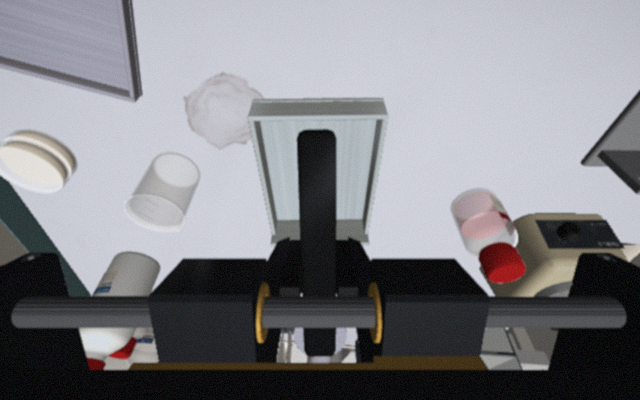

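Request:
move_arm:
  motion:
    - [[10,0,0,20,0,0,0],[10,0,0,45,0,0,0],[10,0,0,58,0,0,0],[10,0,0,58,0,0,0],[10,0,0,58,0,0,0]]

```text
time_s: 10.25
eef_pos: [0.5147, -0.0796, 0.1162]
orientation: [1.729, 2.146, 0.576]
force: [-0.5, 0.1, -0.6]
finger_gap: 0.0153
```

```bash
python3 look.py b
```

```text
side pick_tip 0.68 [ 0.5921 -0.0645  0.1542] unit: [-61.9172  -1.4111 154.2224]
side clip_loop 0.68 [ 0.603  -0.0611  0.139 ] unit: [-50.4946  -0.4034 138.9941]
side clip_centre 0.4 [ 0.6307 -0.0504  0.1544] unit: [-21.2047   4.1423 154.3701]
wrist pick_tip 0.54 [ 0.5044 -0.0796  0.1326] unit: [-150.8489    2.4538  132.5519]
wrist clip_loop 0.77 [ 0.6037 -0.0569  0.1313] unit: [-48.9494   3.5495 131.305 ]
top pick_tip 0.69 [ 0.5925 -0.062   0.1573] unit: [-61.0039   0.9772 157.322 ]
top clip_loop 0.56 [ 0.6109 -0.0617  0.134 ] unit: [-42.9104  -2.6702 133.9799]
top clip_centre 0.71 [ 0.6362 -0.0548  0.1565] unit: [-16.7834  -1.3005 156.5037]
tip [ 0.592  -0.063   0.1566] unit [-61.6505   0.0591 156.5601] rel loop d,y,n [np.float64(-0.3466745082681497), np.float64(0.059078384682786776), np.float64(22.50136045159744)]
[ 0.5148 -0.0803  0.1166] [ 0.1543 -0.9688  0.4783] 0.015768519963018965 10.7
```

View pics/side_b.png

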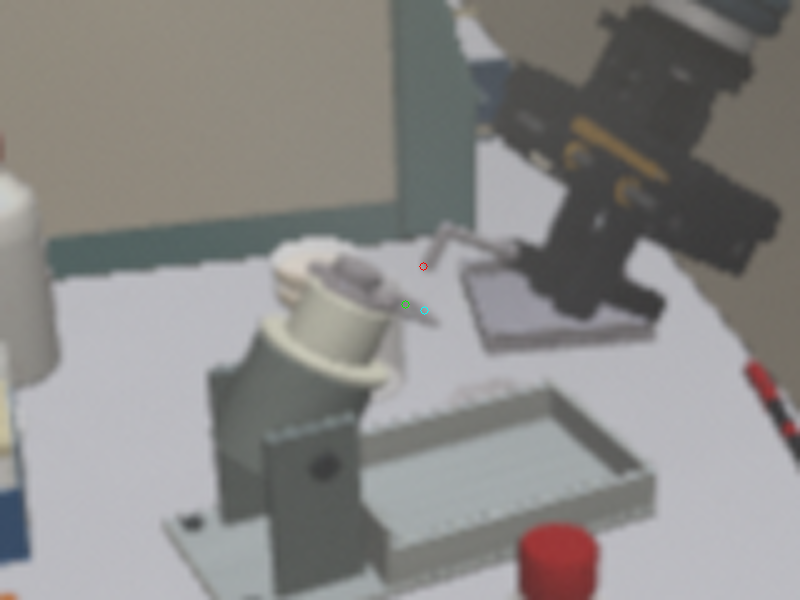

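View pics/top_b.png

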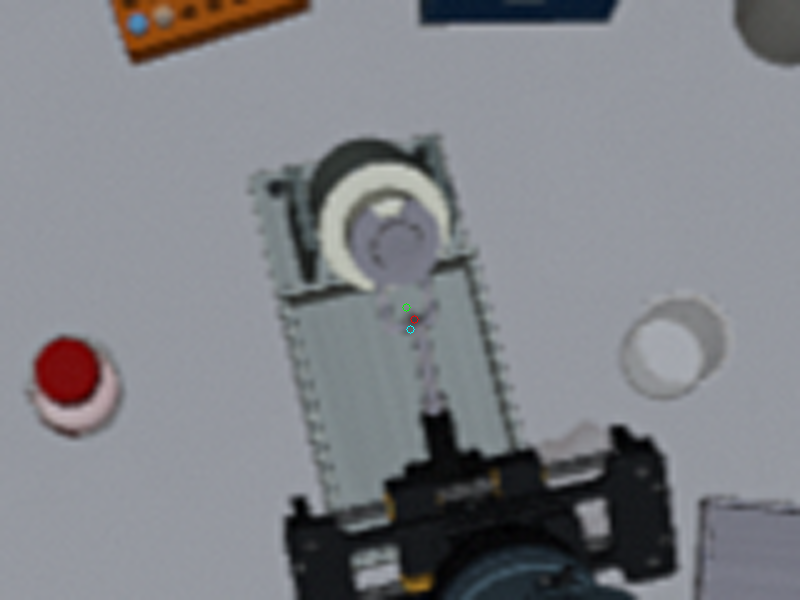

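View pics/wrist_b.png

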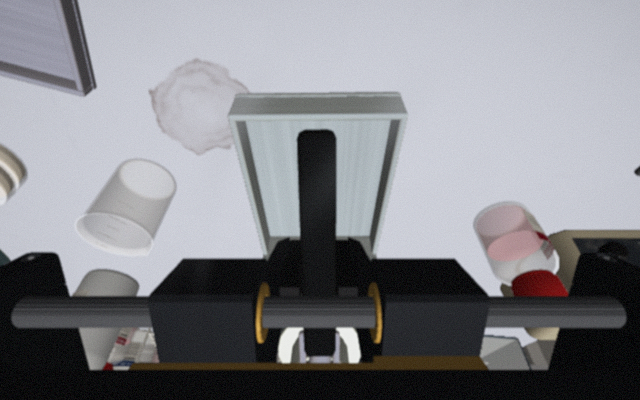

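```bash
cat > ov.py <<'E'
from h import *
import sys
tag=sys.argv[1]; f=8
c=uw(UP["clip_centre"])
for cam in ("side","top"):
    s=snapshot(cam); S=get_state(); r=R.from_rotvec(S["orientation"])
    a,b=[int(k) for k in px(s,loop)]
    cr=cv2.resize(s["frame"][b-35:b+35,a-45:a+45],None,fx=f,fy=f,interpolation=cv2.INTER_CUBIC)
    def PL(P,col):
        u,v=px(s,np.array(P)); cv2.polylines(cr,[np.stack([(u-a+45+.5)*f,(v-b+35+.5)*f],1).astype(int)],False,col,1)
    q=lambda x,y,z=0: c+x*d+y*yu+z*n
    th=np.linspace(0,2*np.pi,40)
    PL([q(.0245*np.cos(t),.0245*np.sin(t)) for t in th],(0,255,0))
    PL([q(.0255,-.0145),q(.0505,-.0145),q(.0505,.0145),q(.0255,.0145)],(0,255,0))
    PL([q(.0255,-.0095),q(.0455,-.0095),q(.0455,.0095),q(.0255,.0095),q(.0255,-.0095)],(0,255,255))
    PL(S["eef_pos"]+r.apply(np.array([[0,TIP[1],TIP[2]],[0,TIP[1],-.019],[0,.045,-.019]])),(0,0,255))
    cv2.imwrite(f"pics/{cam}_{tag}.png",cr)
E
python3 ov.py c
```

```text
(no output)
```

View pics/side_c.png

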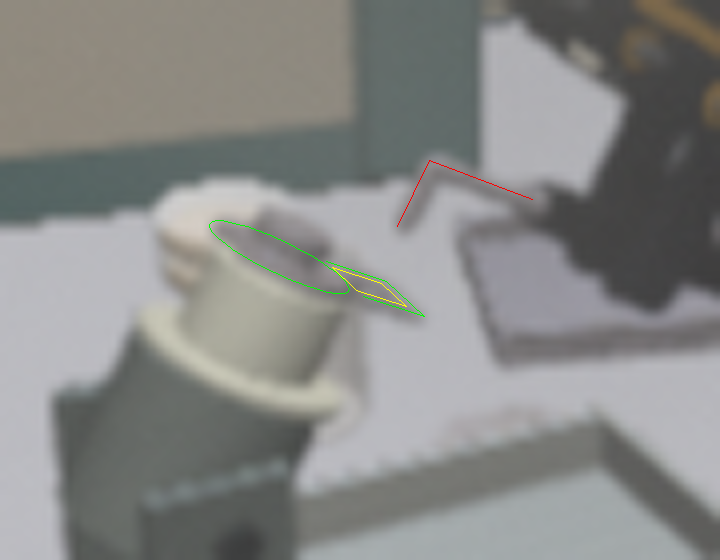

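View pics/top_c.png

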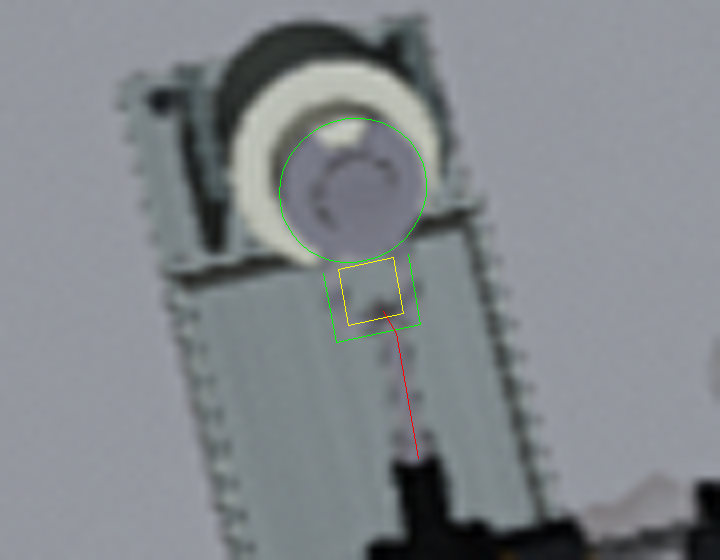

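Request:
move_arm:
  motion:
    - [[10,-0.5,0,10,0,0,0],[10,-0.5,0,20,0,0,0],[10,-0.5,0,28,0,0,0],[10,-0.5,0,32,0,0,0],[10,-0.5,0,32,0,0,0]]

```text
time_s: 11.45
eef_pos: [0.5303, -0.0769, 0.0879]
orientation: [1.73, 2.146, 0.576]
force: [0.2, -0.6, -1.2]
finger_gap: 0.0155
```

```bash
python3 ov.py d; python3 -c "
from h import *
S=get_state();r=R.from_rotvec(S['orientation']);t=S['eef_pos']+r.apply(TIP);print([(t-loop)@k*1000 for k in (d,yu,n)],S['force'],S['finger_gap'])"
```

```text
[np.float64(-0.17112203781294386), np.float64(-0.18895052838423143), np.float64(-9.827076470696769)] [-0.6172  0.529  -0.1277] 0.015077532049304822
```

View pics/side_d.png

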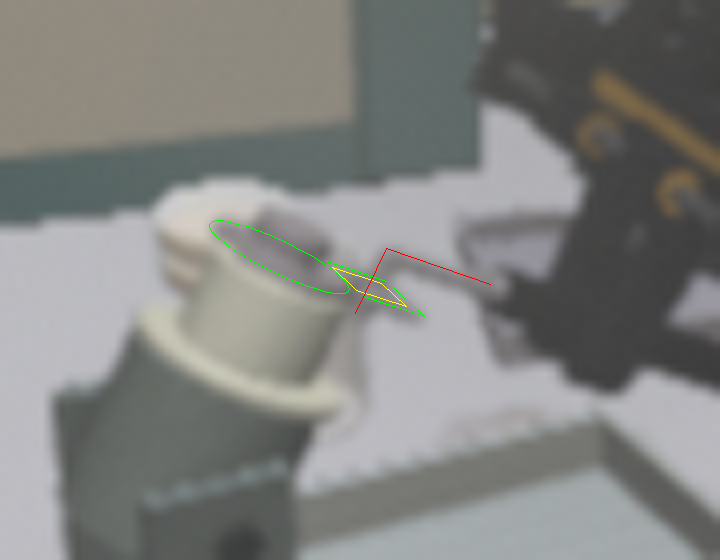

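View pics/top_d.png

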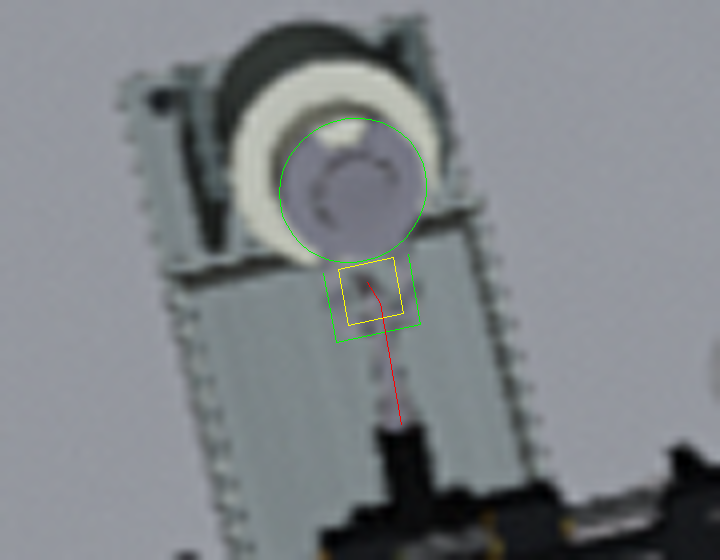

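Request:
move_arm:
  motion:
    - [[10,0,-4,0,0,0,0],[10,0,-7,0,0,0,0],[10,0,-9,0,0,0,0],[10,0,-11,0,0,0,0],[10,0,-13,0,0,0,0],[10,0,-14,0,0,0,0]]

```text
time_s: 12.15
eef_pos: [0.5201, -0.0806, 0.0829]
orientation: [1.728, 2.142, 0.576]
force: [6.7, 2.0, 3.1]
finger_gap: 0.015
```

```bash
python3 ov.py e; python3 -c "
from h import *
S=get_state();r=R.from_rotvec(S['orientation']);t=S['eef_pos']+r.apply(TIP);print([(t-loop)@k*1000 for k in (d,yu,n)],S['force'],S['force']@d,S['finger_gap'])"
```

```text
[np.float64(12.293513606282044), np.float64(-1.279985730060592), np.float64(-9.04383368928232)] [5.129  0.8343 2.0466] -5.517404601460841 0.01546022248538486
```

View pics/side_e.png

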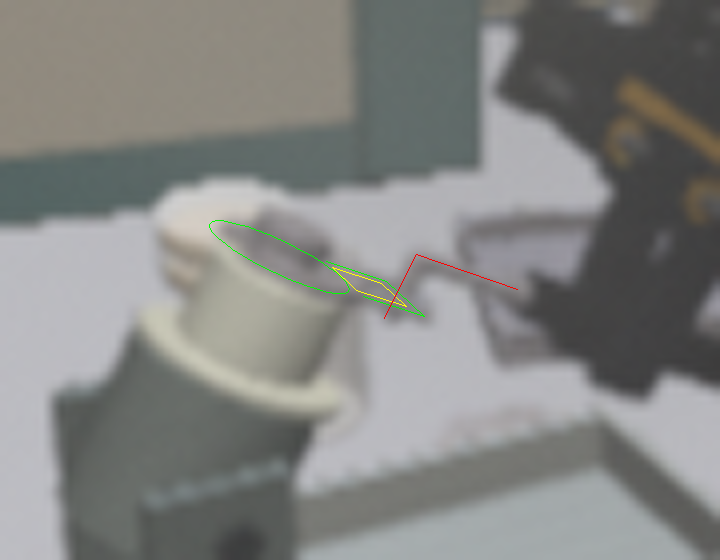

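Request:
move_arm:
  motion:
    - [[10,0,-4,0,0,0,0],[10,0,-8,0,0,0,0],[10,0,-12,0,0,0,0],[10,0,-16,0,0,0,0],[10,0,-20,0,0,0,0],[10,0,-24,0,0,0,0],[10,0,-24,0,0,0,0]]

```text
time_s: 12.95
eef_pos: [0.4974, -0.0838, 0.0687]
orientation: [1.731, 2.146, 0.575]
force: [-0.3, 0.5, -0.3]
finger_gap: 0.0153
```

```bash
python3 look.py f
```

```text
side pick_tip 0.57 [ 0.5804  0.1326 -0.0015] unit: [-31.597  193.7209  -1.5198]
side clip_loop 0.49 [ 0.5544 -0.0653  0.0115] unit: [-98.9505   5.7816  11.5249]
side clip_centre 0.39 [ 0.5142 -0.0585  0.0118] unit: [-136.781    21.0025   11.8345]
wrist clip_loop 0.58 [ 0.5556 -0.0621  0.0063] unit: [-97.0624   8.6602   6.2875]
wrist clip_centre 0.94 [ 0.5169 -0.0632  0.0108] unit: [-135.0913   15.7978   10.7782]
top pick_tip 0.7 [ 0.5746 -0.0648  0.1099] unit: [-79.0449   2.0004 109.8739]
top clip_loop 0.6 [ 0.6    -0.2211 -0.0007] unit: [ -87.4222 -156.0834   -0.7144]
top clip_centre 0.62 [0.4278 0.2167 0.0044] unit: [-162.8863  308.2502    4.4457]
tip [ 0.5757 -0.0669  0.1095] unit [-78.4346  -0.2344 109.5248] rel loop d,y,n [np.float64(37.70646270095658), np.float64(-0.2343892044435767), np.float64(-9.840271660070005)]
[ 0.4985 -0.0841  0.0696] [ 0.777   0.0005 -0.8456] 0.015352323885677057 13.4
```

View pics/side_f.png

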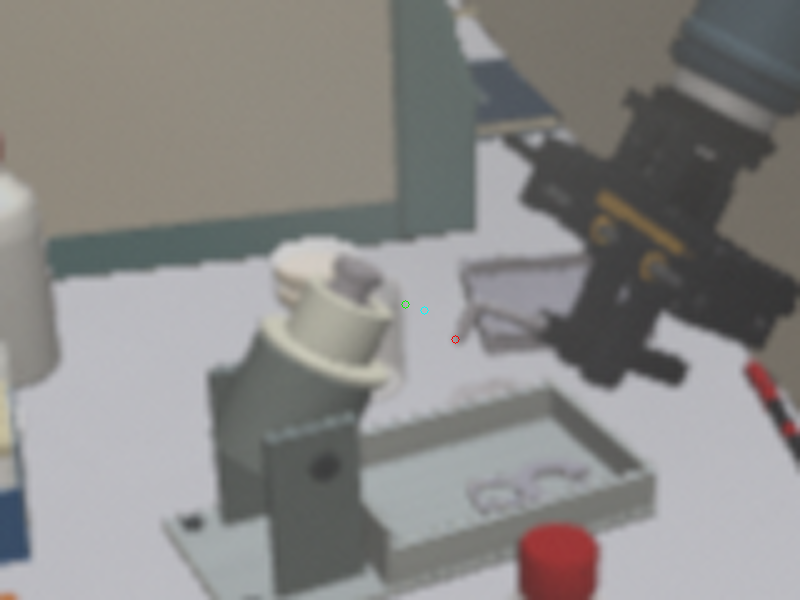

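View pics/top_f.png

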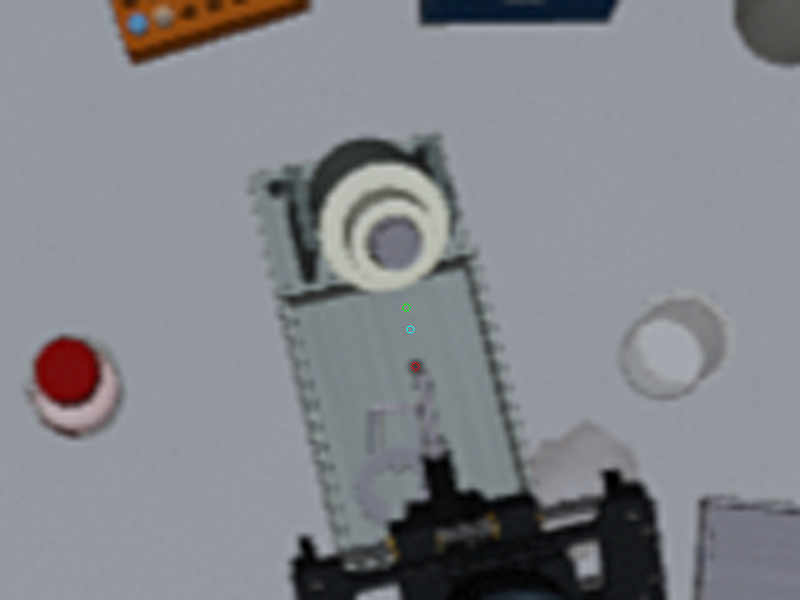

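Run:
```python
from h import *
p=np.load("pickpose.npy"); r=R.from_rotvec(p[3:])
print(row(p[:3]+[0,0,.16],r))
```

```text
(array([ 310.9,   71.7, -108.9]), array([ 0.5241, -0.0125,  0.0464]))
```

Request:
move_arm:
  motion:
    - [[10,0,0,-35,0,0,0],[10,0,0,-75,0,0,0],[10,20,5,-100,0.05,0,0],[10,65,20,-105,0.15,0,0.01],[10,110,32,-109,0.26,0,0.02],[10,155,45,-109,0.37,-0.01,0.03],[10,200,56,-109,0.48,-0.012,0.04],[10,245,65,-109,0.524,-0.0125,0.0464]]

```text
time_s: 14.35
eef_pos: [0.4504, 0.1265, 0.1941]
orientation: [2.03, 2.396, -0.004]
force: [1.6, -0.6, -0.3]
finger_gap: 0.0152
```

Run:
```python
from h import *
p=np.load("pickpose.npy"); r=R.from_rotvec(p[3:])
print(row(p[:3]+[0,0,.16],r))
```

```text
(array([95.3,  5.1, -5.8]), array([-0.0007,  0.0029, -0.0013]))
```

Request:
move_arm:
  motion:
    - [[10,0,0,0,0,0,0],[10,0,0,0,0,0,0]]

```text
time_s: 14.55
eef_pos: [0.4486, 0.1261, 0.1921]
orientation: [-2.024, -2.402, 0.0]
force: [0.8, -0.1, -0.7]
finger_gap: 0.0153
```

Run:
```python
from h import *
p=np.load("pickpose.npy"); r=R.from_rotvec(p[3:])
print(row(p[:3]+[0,0,.16],r))
```

```text
(array([95.3,  7.6, -7.6]), array([-0.0004, -0.0001,  0.0045]))
```

Request:
move_arm:
  motion:
    - [[10,30,2.5,-7.6,0,0,0],[10,65,5,-7.6,0,0,0.003],[10,85,7,-7.6,0,0,0.0045],[10,95.3,7.6,-7.6,0,0,0.0045],[10,95.3,7.6,-7.6,0,0,0.0045],[10,95.3,7.6,-7.6,0,0,0.0045]]

```text
time_s: 15.15
eef_pos: [0.4407, 0.2184, 0.1999]
orientation: [2.037, 2.392, -0.001]
force: [-0.3, -0.8, -1.7]
finger_gap: 0.0152
```

Run:
```python
from h import *
p=np.load("pickpose.npy"); r=R.from_rotvec(p[3:])
print(row(p[:3]+[0,0,.16],r))
for c in ["side"]:
    s=snapshot(c); S=get_state(); r=R.from_rotvec(S["orientation"]); im=s["frame"].copy()
    pr=S["eef_pos"]+r.apply(np.array([[0,.09,.005],[0,0.09,-.019],[0,0,-.019]]))
    u,v=px(s,pr); cv2.polylines(im,[np.stack([u,v],1).astype(int)],False,(0,0,255),1)
    a,b=int(u[0]),int(v[0])
    cv2.imwrite(f"pics/{c}5.png",cv2.resize(im[b-60:b+60,a-80:a+80],None,fx=4,fy=4))
```

```text
(array([ 3. , -0.4,  0.2]), array([-0.0003,  0.0005, -0.006 ]))
```

View pics/side5.png

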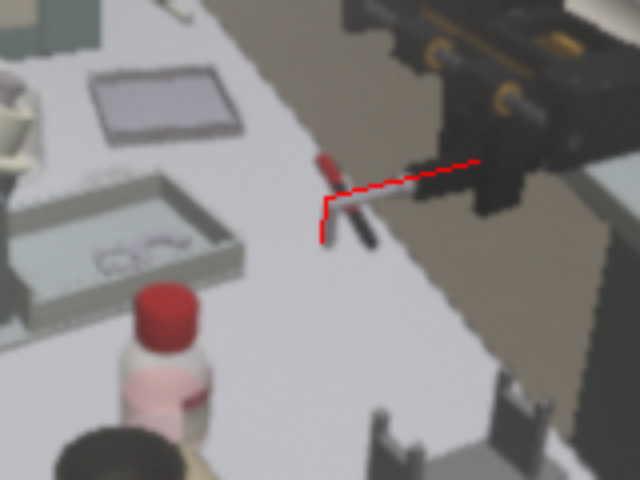

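Request:
move_arm:
  motion:
    - [[10,3,-0.4,30,0,0,-0.006],[10,3,-0.4,75,0,0,-0.006],[10,3,-0.4,110,0,0,-0.006],[10,3,-0.4,128,0,0,-0.006],[10,3,-0.4,130,0,0,-0.006],[10,3,-0.4,130,0,0,-0.006],[10,3,-0.4,130,0,0,-0.006]]

```text
time_s: 15.9
eef_pos: [0.4411, 0.2227, 0.0716]
orientation: [2.027, 2.398, 0.003]
force: [0.2, -0.7, -1.0]
finger_gap: 0.0158
```

Run:
```python
from h import *
p=np.load("pickpose.npy"); r=R.from_rotvec(p[3:])
for i in range(4):
    print(row(p[:3],r)); snapshot("side")
```

```text
(array([-1.2, -1.5, 31.9]), array([ 0.0026, -0.0001,  0.0008]))
(array([-1.3, -1.6, 32.1]), array([ 0.003 , -0.0002,  0.001 ]))
(array([-1.4, -1.5, 32. ]), array([ 0.003 , -0.0002,  0.0012]))
(array([-1.5, -1.3, 31.8]), array([ 0.0027, -0.0001,  0.0013]))
```

Request:
move_arm:
  motion:
    - [[10,-1.4,-1.4,12,0.002,0,0.001],[10,-1.4,-1.4,22,0.002,0,0.001],[10,-1.4,-1.4,28,0.002,0,0.001],[10,-1.4,-1.4,31.5,0.002,0,0.001],[10,-1.4,-1.4,31.5,0.002,0,0.001]]

```text
time_s: 16.6
eef_pos: [0.4376, 0.221, 0.0395]
orientation: [-2.026, -2.397, 0.007]
force: [-10.6, -3.6, 21.9]
finger_gap: 0.015
```

Run:
```python
from h import *
p=np.load("pickpose.npy"); r=R.from_rotvec(p[3:])
print(row(p[:3],r),get_state()["force"])
for c in ["side"]:
    s=snapshot(c); S=get_state(); im=s["frame"]; print(S["force"])
    cv2.imwrite(f"pics/{c}6.png",cv2.resize(im[220:310,330:450],None,fx=6,fy=6,interpolation=cv2.INTER_CUBIC))
```

```text
(array([-0.1,  2.3, -0.2]), array([-0.0054,  0.0006,  0.001 ])) [-10.6225  -3.596   21.8955]
[-9.6905 -3.6602 20.5805]
```

View pics/side6.png

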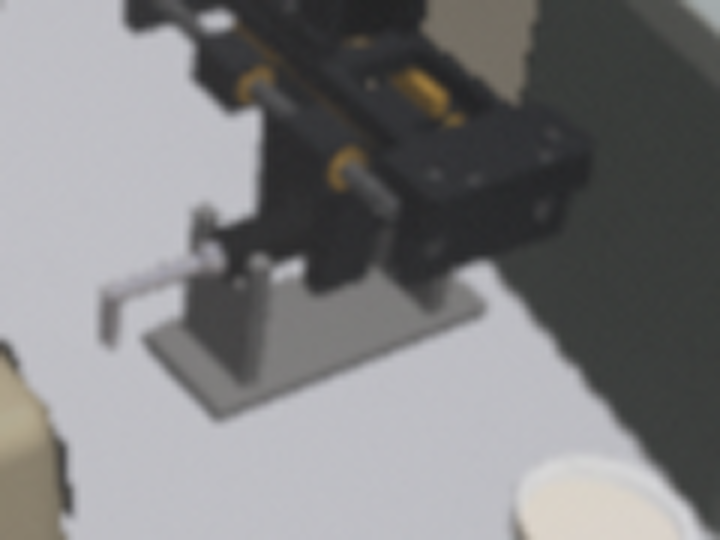

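Request:
move_arm:
  motion:
    - [[10,0,1.5,-0.8,0,0,0],[10,0,1.5,-0.8,0,0,0]]

```text
time_s: 16.85
eef_pos: [0.4402, 0.2216, 0.0396]
orientation: [-2.028, -2.398, 0.003]
force: [-2.8, -1.1, 6.9]
finger_gap: 0.015
```

Resting with 7 N; good. Release by opening partly, then fully.

Request:
move_arm:
  motion:
    - [[30,0,0.4,-0.4,0,0,0],[88,0,0.4,-0.4,0,0,0],[88,0,0.4,-0.4,0,0,0],[88,0,0.4,-0.4,0,0,0],[88,0,0.4,-0.4,0,0,0],[88,0,0.4,-0.4,0,0,0],[88,0,0.4,-0.4,0,0,0],[88,0,0.4,-0.4,0,0,0]]

```text
time_s: 17.65
eef_pos: [0.4405, 0.2216, 0.0399]
orientation: [-2.028, -2.398, 0.002]
force: [0.6, 0.1, 0.9]
finger_gap: 0.0772
```

Run:
```python
from h import *
for c in ["side"]:
    s=snapshot(c); S=get_state(); im=s["frame"]; print(S["force"],S["finger_gap"])
    cv2.imwrite(f"pics/{c}7.png",cv2.resize(im[220:310,330:450],None,fx=6,fy=6,interpolation=cv2.INTER_CUBIC))
```

```text
[ 0.2982 -0.5733 -0.0277] 0.0808438077285166
```

View pics/side7.png

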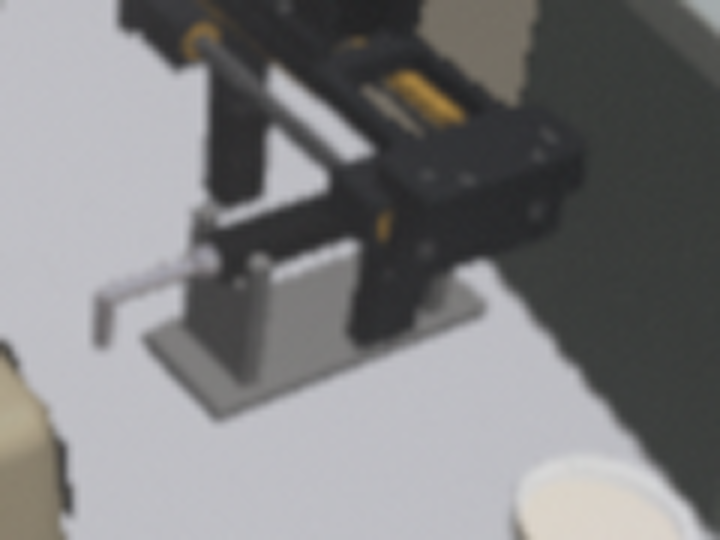

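Request:
move_arm:
  motion:
    - [[88,0,0,-20,0,0,0],[88,0,0,-60,0,0,0],[88,0,0,-110,0,0,0],[88,0,0,-160,0,0,0],[88,0,0,-180,0,0,0],[88,0,0,-180,0,0,0]]

```text
time_s: 18.3
eef_pos: [0.4431, 0.2222, 0.2239]
orientation: [2.026, 2.396, 0.008]
force: [0.2, 0.4, -0.2]
finger_gap: 0.0878
```

Run:
```python
from h import *
for c in ["side","wrist"]:
    s=snapshot(c); S=get_state(); im=s["frame"]
    for nm in ["pick_grip","pick_tip","stand_rest"]:
        m=mark_of(nm,c)
        if m: print(c,nm,round(m[0]["score"],2),W(s,m[0]["location"]))
    if c=="side": im=cv2.resize(im[220:310,330:450],None,fx=5,fy=5,interpolation=cv2.INTER_CUBIC)
    cv2.imwrite(f"pics/{c}8.png",im)
# cover grasp: grasp pt h above underside along n, from rim origin
hub=lambda h: uw([0,0,.12])+n*h
for h in (.11,.029):
    P=hub(h)+rPry.apply([0,0,.019]); print(P,row(P,rPry))
```

```text
side pick_grip 0.95 [0.4377 0.2272 0.0524]
side pick_tip 0.81 [0.5275 0.2365 0.033 ]
side stand_rest 0.93 [0.4253 0.2163 0.0579]
wrist pick_grip 0.75 [0.442  0.2194 0.058 ]
wrist pick_tip 0.73 [0.5239 0.2382 0.0316]
wrist stand_rest 0.75 [0.4251 0.2186 0.0561]
[ 0.6078 -0.0596  0.1988] (array([-305. ,  118.9,   19.1]), array([-0.5283,  0.0124, -0.046 ]))
[ 0.6474 -0.0511  0.1287] (array([-303. ,  159.7,   89. ]), array([-0.5283,  0.0124, -0.046 ]))
```

View pics/side8.png

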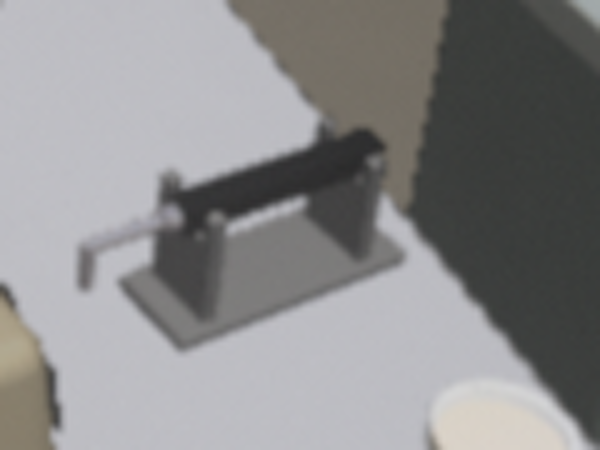

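View pics/wrist8.png

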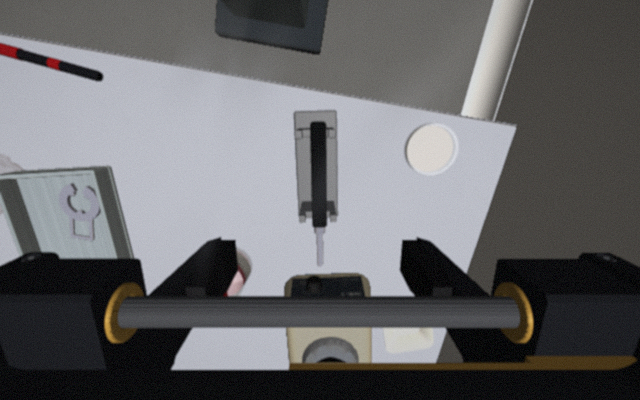

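Request:
move_arm:
  motion:
    - [[88,-30,0,0,0,0,0],[88,-70,5,0,-0.05,0.001,-0.004],[88,-110,20,0,-0.13,0.003,-0.012],[88,-150,40,3,-0.22,0.005,-0.02],[88,-190,60,7,-0.31,0.007,-0.028],[88,-230,80,11,-0.4,0.009,-0.036],[88,-270,100,15,-0.48,0.011,-0.042],[88,-305,118,19,-0.528,0.0124,-0.046]]

```text
time_s: 19.5
eef_pos: [0.6078, -0.0617, 0.1997]
orientation: [1.729, 2.141, 0.579]
force: [-0.4, 1.6, 0.4]
finger_gap: 0.088
```

Request:
move_arm:
  motion:
    - [[88,0,0,0,0,0,0],[88,0,0,0,0,0,0]]

```text
time_s: 19.7
eef_pos: [0.6071, -0.0602, 0.1993]
orientation: [1.733, 2.144, 0.576]
force: [0.3, 0.4, -0.2]
finger_gap: 0.0881
```

```bash
cat > cov.py <<'E'
from h import *
import sys
tag=sys.argv[1]; f=6
hub=lambda h: uw([0,0,.12])+n*h
S=get_state(); print(S["eef_pos"],S["time_s"])
for h in (.11,.029):
    P=hub(h)+rPry.apply([0,0,.019]); print(P,row(P,rPry))
th=np.linspace(0,2*np.pi,50)
for cam in ("side","top","wrist"):
    s=snapshot(cam); S=get_state(); r=R.from_rotvec(S["orientation"])
    m=mark_of("cover_hub",cam)
    if m: w=W(s,m[0]["location"]); print(cam,round(m[0]["score"],2),w,[(w-hub(.026))@k*1000 for k in (d,yu,n)])
    a,b=[int(k) for k in px(s,hub(.03))]; b=min(max(b,45),355)
    cr=cv2.resize(s["frame"][b-45:b+45,a-60:a+60],None,fx=f,fy=f,interpolation=cv2.INTER_CUBIC)
    def PL(P,col):
        u,v=px(s,np.array(P)); cv2.polylines(cr,[np.stack([(u-a+60+.5)*f,(v-b+45+.5)*f],1).astype(int)],False,col,1)
    for h,rad in ((.006,.036),(.036,.024),(.053,.013)):
        PL([hub(h)+rad*(np.cos(t)*d+np.sin(t)*yu) for t in th],(0,255,0))
    PL(S["eef_pos"]+r.apply(np.array([[.0,0,0],[0,0,.08]])),(0,0,255))
    cv2.imwrite(f"pics/{cam}_{tag}.png",cr)
E
python3 cov.py g
```

```text
[ 0.6071 -0.0602  0.1993] 19.7
[ 0.6078 -0.0596  0.1988] (array([0.4, 0.5, 0.8]), array([-0.    , -0.0008, -0.0025]))
[ 0.6474 -0.0511  0.1287] (array([ 0.3,  0.5, 81.8]), array([-0.    , -0.0008, -0.0025]))
side 0.75 [ 0.6355 -0.0564  0.1404] [np.float64(5.210924752071373), np.float64(-2.649990068810609), np.float64(0.5280276658801414)]
top 0.96 [ 0.6373 -0.051   0.1385] [np.float64(3.612128319619932), np.float64(2.18228071468068), np.float64(-2.5868065886416303)]
wrist 0.65 [ 0.6362 -0.0504  0.138 ] [np.float64(4.678988289993087), np.float64(3.063760939394203), np.float64(-2.464696369628078)]
```

View pics/side_g.png

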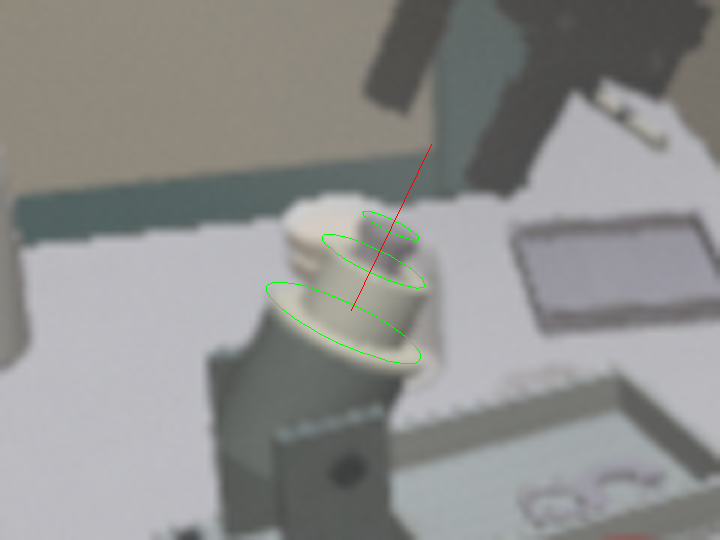

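View pics/wrist_g.png

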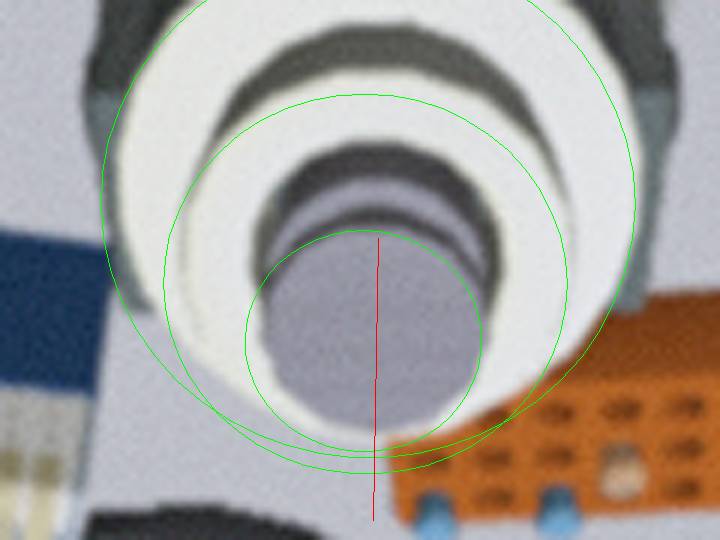

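Request:
move_arm:
  motion:
    - [[88,1.9,-2,25,0,0,0],[88,1.9,-2,50,0,0,0],[88,1.9,-2,70,0,0,0],[88,1.9,-2,80,0,0,0],[88,1.9,-2,82,0,0,0],[88,1.9,-2,82,0,0,0]]

```text
time_s: 20.6
eef_pos: [0.6459, -0.049, 0.129]
orientation: [1.728, 2.144, 0.578]
force: [-0.3, 0.1, 0.6]
finger_gap: 0.0879
```

```bash
python3 cov.py h; python3 -c "
from h import *
s=snapshot('wrist');cv2.imwrite('pics/wh.png',s['frame']);print(get_state()['force'])"
```

```text
[ 0.6459 -0.049   0.129 ] 20.6
[ 0.6078 -0.0596  0.1988] (array([ -2.3,   0.9, -80.2]), array([ 0.0026, -0.0004,  0.0006]))
[ 0.6474 -0.0511  0.1287] (array([-2.3,  0.7,  0.8]), array([ 0.0026, -0.0004,  0.0006]))
side 0.79 [ 0.6335 -0.0519  0.1403] [np.float64(6.095920635156293), np.float64(2.1379224505164642), np.float64(0.9057515685482387)]
top 0.62 [ 0.6361 -0.0508  0.1383] [np.float64(4.751152681173496), np.float64(2.6594960032067267), np.float64(-2.1341610081512146)]
[-0.1443 -0.3117 -0.1693]
```

View pics/side_h.png

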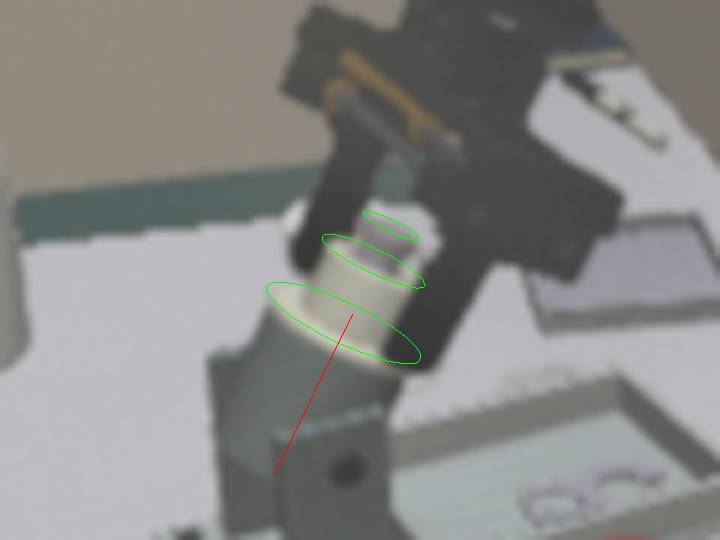

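View pics/wh.png

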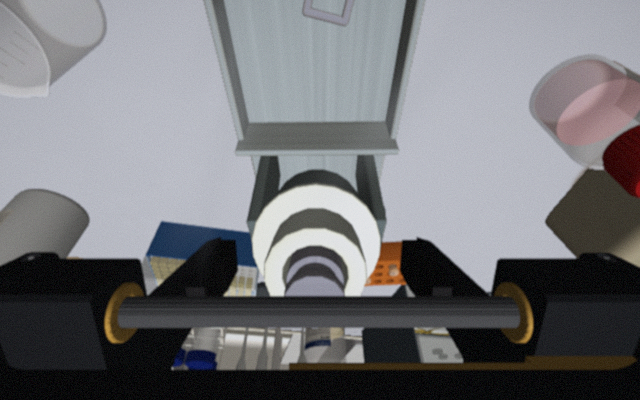

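Request:
move_arm:
  motion:
    - [[88,-1.8,0,2.5,0,0,0],[70,-1.8,0,2.5,0,0,0],[60,-1.8,0,2.5,0,0,0],[30,-1.8,0,2.5,0,0,0],[30,-1.8,0,2.5,0,0,0],[30,-1.8,0,2.5,0,0,0],[30,-1.8,0,2.5,0,0,0],[30,-1.8,0,2.5,0,0,0]]
  grip_force: 25

```text
time_s: 21.75
eef_pos: [0.6475, -0.0509, 0.1266]
orientation: [1.729, 2.144, 0.577]
force: [0.5, -0.6, 0.1]
finger_gap: 0.0469
```

```bash
python3 cov.py i
```

```text
[ 0.6475 -0.0509  0.1266] 21.75
[ 0.6078 -0.0596  0.1988] (array([ -0.2,   1.1, -82.9]), array([ 0.0026, -0.0001,  0.    ]))
[ 0.6474 -0.0511  0.1287] (array([-0.2,  0.9, -1.9]), array([ 0.0026, -0.0001,  0.    ]))
side 0.58 [ 0.6353 -0.0548  0.139 ] [np.float64(5.714259292266737), np.float64(-1.0615435969550846), np.float64(-0.7183634777978433)]
top 0.58 [ 0.6369 -0.0518  0.1405] [np.float64(3.0603886375306697), np.float64(1.5368861027497016), np.float64(-0.5400906886006397)]
wrist 0.74 [ 0.6537 -0.0502  0.0036] [np.float64(57.02670940416213), np.float64(-0.4809945058919166), np.float64(-127.5235121741557)]
```

View pics/side_i.png

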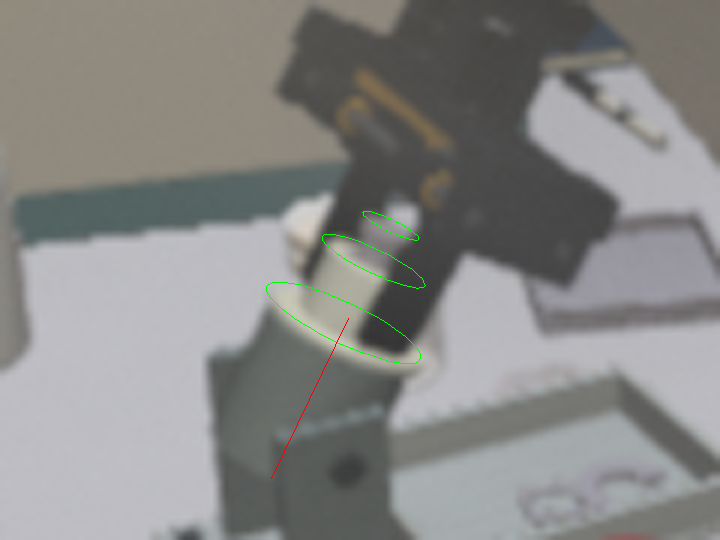

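Request:
move_arm:
  motion:
    - [[30,0,0,0,0,0,0],[30,0,0,-5,0,0,0],[30,0,0,-12,0,0,0],[30,0,0,-22,0,0,0],[30,0,0,-35,0,0,0],[30,0,0,-50,0,0,0]]

```text
time_s: 22.65
eef_pos: [0.6225, -0.0564, 0.1707]
orientation: [1.728, 2.144, 0.577]
force: [2.8, -0.7, -2.6]
finger_gap: 0.0472
```

```bash
python3 cov.py j
```

```text
[ 0.6225 -0.0564  0.1707] 22.65
[ 0.6078 -0.0596  0.1988] (array([ -0.1,   1.1, -31.9]), array([0.0026, 0.0003, 0.    ]))
[ 0.6474 -0.0511  0.1287] (array([-0. ,  0.9, 49.1]), array([0.0026, 0.0003, 0.    ]))
side 0.49 [ 0.6122 -0.0586  0.182 ] [np.float64(4.519664038280014), np.float64(0.11930797322454437), np.float64(48.162275426789456)]
top 0.52 [ 0.6147 -0.057   0.1861] [np.float64(0.04979714143215491), np.float64(1.0971865303586228), np.float64(50.402535684659995)]
wrist 0.72 [ 0.6103 -0.0574  0.1811] [np.float64(6.380355964049185), np.float64(1.7002720645513887), np.float64(48.23339428928584)]
```

View pics/side_j.png

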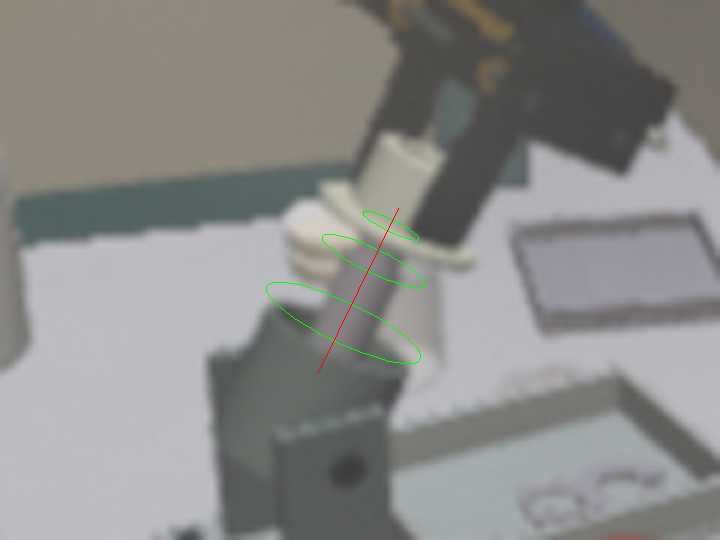

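Request:
move_arm:
  motion:
    - [[30,0,0,-25,0,0,0],[30,0,0,-55,0,0,0],[30,0,0,-75,0,0,0],[30,0,0,-80,0,0,0],[30,0,0,-80,0,0,0]]

```text
time_s: 23.45
eef_pos: [0.5836, -0.0647, 0.2387]
orientation: [1.729, 2.144, 0.577]
force: [-0.0, -0.3, -1.9]
finger_gap: 0.0472
```

Run:
```python
from h import *
s=snapshot("top"); m=mark_of("parts_tray_in","top"); print(W(s,m[0]["location"]))
o=outline_of("parts_tray_in","top")
if o:
    u,v=np.where(o[0]["region"])[::-1]; rc=cv2.minAreaRect(np.stack([u,v],1).astype(np.float32)); print(rc)
cv2.imwrite("pics/t9.png",cv2.resize(s["frame"][120:270,300:500],None,fx=4,fy=4,interpolation=cv2.INTER_CUBIC))
print(s["attitude"])
S=get_state(); print(S["eef_pos"],S["joint_pos"],S["force"])
a=np.radians(135); r=rot([np.cos(a),np.sin(a),0],[0,0,-1]); print(row([.4515,-.2945,.15],r))
```

```text
[ 0.4557 -0.2968  0.0034]
((433.50006103515625, 228.50001525878906), (35.65418243408203, 39.77836608886719), 3.814074993133545)
[-2.1318  2.1437 -0.126 ]
[ 0.5833 -0.0642  0.2372] [-0.4929 -0.0806  1.972   0.4349  0.8854 -2.4929] [ 0.9972  0.17   -1.8971]
(array([-197.2, -197.3,  -13.7]), array([ 0.5101,  0.148 , -0.5586]))
```

View pics/t9.png

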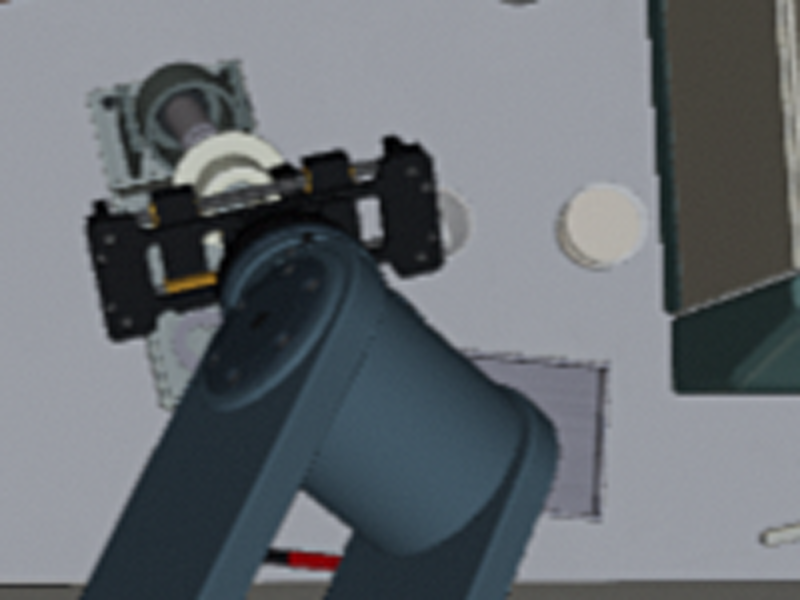

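```bash
cat > tr.py <<'E'
from h import *
a=np.radians(45-4); r=rot([np.cos(a),np.sin(a),0],[0,0,-1])
for z in (.17,.05,.013): print(z,row([.453,-.295,z],r))
S=get_state(); print(S["eef_pos"],S["joint_pos"],S["force"],S["finger_gap"],S["time_s"])
E
python3 tr.py
```

```text
0.17 (array([-198. , -186.1,  -30.3]), array([ 0.4717, -0.2815,  1.0432]))
0.05 (array([-198.2, -246.1,   73.6]), array([ 0.4717, -0.2815,  1.0432]))
0.013 (array([-198.2, -264.6,  105.6]), array([ 0.4717, -0.2815,  1.0432]))
[ 0.5833 -0.0642  0.2372] [-0.4929 -0.0806  1.972   0.4349  0.8854 -2.4929] [ 0.9972  0.17   -1.8971] 0.04745682666653601 23.6
```

Request:
move_arm:
  motion:
    - [[30,-20,-18,-8,0.05,-0.03,0.11],[30,-45,-42,-15,0.11,-0.066,0.245],[30,-72,-68,-22,0.17,-0.102,0.38],[30,-100,-93,-28,0.23,-0.138,0.515],[30,-127,-119,-32,0.29,-0.174,0.65],[30,-154,-144,-34,0.35,-0.21,0.785],[30,-180,-168,-34,0.41,-0.246,0.915],[30,-198,-186,-30.3,0.4717,-0.2815,1.0432]]

```text
time_s: 24.4
eef_pos: [0.4528, -0.2969, 0.1702]
orientation: [2.943, 1.096, 0.001]
force: [0.6, 0.5, -2.0]
finger_gap: 0.0472
```

Request:
move_arm:
  motion:
    - [[30,0,0,0,0,0,0],[30,0,0,0,0,0,0]]

```text
time_s: 24.6
eef_pos: [0.4536, -0.295, 0.17]
orientation: [2.939, 1.108, 0.006]
force: [-0.7, 1.6, -1.8]
finger_gap: 0.0473
```

```bash
python3 tr.py
python3 - <<'E'
from h import *
for c in ("side","wrist"):
    s=snapshot(c); cv2.imwrite(f"pics/{c}10.png",s["frame"])
    for nm in ("parts_tray_in","cover_hub"):
        m=mark_of(nm,c)
        if m: print(c,nm,round(m[0]["score"],2),W(s,m[0]["location"]))
E
```

```text
0.17 (array([-0.5, -0.4, -0. ]), array([ 0.0019, -0.0031,  0.0052]))
0.05 (array([ -0.8,  -0.6, 120. ]), array([ 0.0019, -0.0031,  0.0052]))
0.013 (array([ -1. ,  -0.7, 157. ]), array([ 0.0019, -0.0031,  0.0052]))
[ 0.4536 -0.295   0.17  ] [-0.7978  0.1768  1.7586  0.0032  1.2042 -1.5197] [-0.6794  1.5525 -1.7606] 0.047307480286298505 24.6
side parts_tray_in 0.77 [ 0.451  -0.299   0.0082]
side cover_hub 0.68 [ 0.451  -0.2955  0.187 ]
wrist parts_tray_in 0.97 [ 0.4463 -0.2913  0.0011]
wrist cover_hub 0.67 [ 0.4533 -0.293   0.187 ]
```

View pics/side10.png

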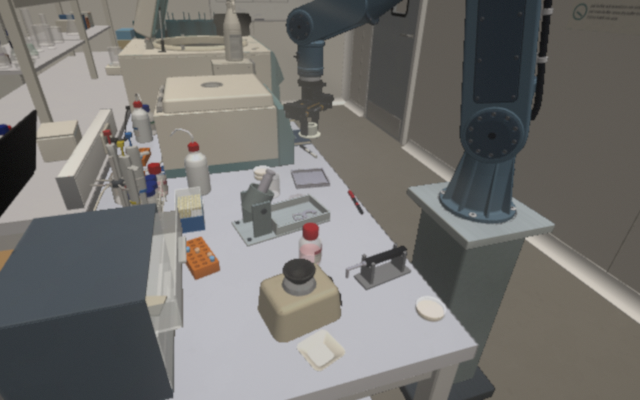

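View pics/wrist10.png

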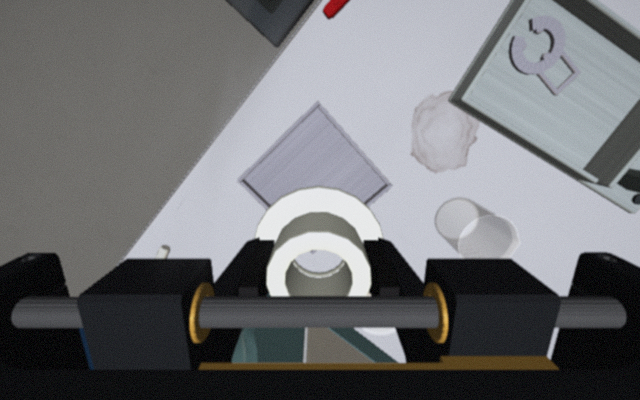

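Request:
move_arm:
  motion:
    - [[30,-0.8,-0.6,30,0.002,-0.003,0],[30,-0.8,-0.6,70,0.002,-0.003,0],[30,-0.8,-0.6,105,0.002,-0.003,0],[30,-0.8,-0.6,125,0.002,-0.003,0],[30,-0.8,-0.6,140,0.002,-0.003,0],[30,-0.8,-0.6,148,0.002,-0.003,0],[30,-0.8,-0.6,150,0.002,-0.003,0],[30,-0.8,-0.6,150,0.002,-0.003,0]]

```text
time_s: 25.7
eef_pos: [0.4539, -0.2963, 0.0225]
orientation: [2.937, 1.105, 0.001]
force: [0.0, -0.3, -2.1]
finger_gap: 0.0472
```

```bash
python3 tr.py
python3 - <<'E'
from h import *
for c in ("side","wrist","top"):
    s=snapshot(c); im=s["frame"]
    if c=="side": im=cv2.resize(im[110:200,250:370],None,fx=6,fy=6,interpolation=cv2.INTER_CUBIC)
    if c=="top": im=cv2.resize(im[180:270,380:500],None,fx=6,fy=6,interpolation=cv2.INTER_CUBIC)
    cv2.imwrite(f"pics/{c}11.png",im)
    for nm in ("parts_tray_in","cover_hub"):
        m=mark_of(nm,c)
        if m: print(c,nm,round(m[0]["score"],2),W(s,m[0]["location"]))
E
```

```text
0.17 (array([   0.1,   -1. , -147.5]), array([0.0038, 0.0008, 0.0039]))
0.05 (array([  0.2,  -1.5, -27.5]), array([0.0038, 0.0008, 0.0039]))
0.013 (array([ 0.2, -1.6,  9.5]), array([0.0038, 0.0008, 0.0039]))
[ 0.4539 -0.2963  0.0225] [-0.7969  0.4057  1.8224 -0.0012  0.9097 -1.5156] [ 0.0419 -0.3146 -2.0797] 0.04720308106714109 25.7
side parts_tray_in 0.69 [ 0.451  -0.2957  0.0052]
side cover_hub 0.66 [ 0.4521 -0.2967  0.0363]
wrist cover_hub 0.64 [ 0.4499 -0.2945  0.0387]
top parts_tray_in 0.68 [ 0.455  -0.2953  0.0055]
top cover_hub 0.54 [ 0.455  -0.2903  0.0389]
```

View pics/side11.png

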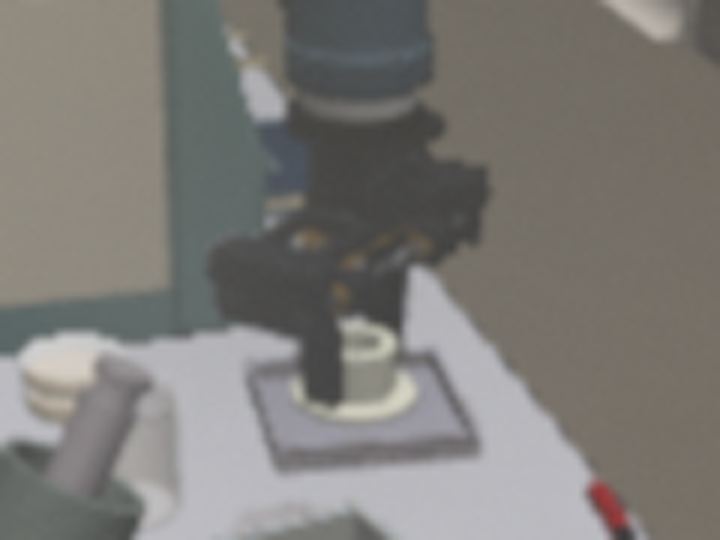

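View pics/wrist11.png

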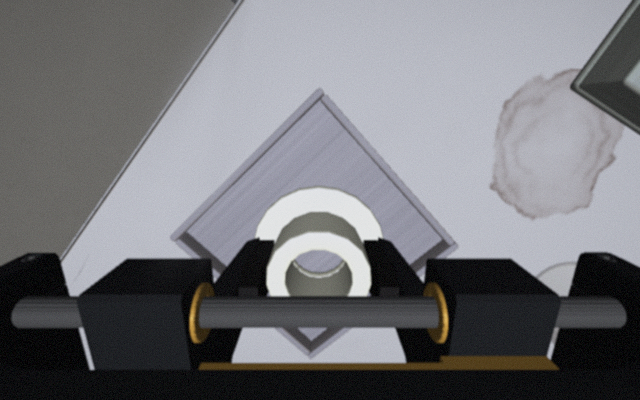

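Request:
move_arm:
  motion:
    - [[30,0,-0.8,3,0,0,0],[30,0,-0.8,6,0,0,0],[30,0,-0.8,6,0,0,0]]

```text
time_s: 26.45
eef_pos: [0.4524, -0.2949, 0.015]
orientation: [2.939, 1.105, -0.001]
force: [0.0, 0.8, -2.6]
finger_gap: 0.0471
```

Request:
move_arm:
  motion:
    - [[30,0,0,1,0,0,0],[30,0,0,2,0,0,0],[30,0,0,2,0,0,0]]

```text
time_s: 26.75
eef_pos: [0.4527, -0.2953, 0.0136]
orientation: [2.938, 1.105, -0.0]
force: [-0.4, -0.1, -2.2]
finger_gap: 0.0468
```

Request:
move_arm:
  motion:
    - [[30,0,0,1,0,0,0],[30,0,0,1.5,0,0,0],[30,0,0,1.5,0,0,0]]

```text
time_s: 27.05
eef_pos: [0.4529, -0.2954, 0.0124]
orientation: [2.938, 1.105, 0.0]
force: [0.5, 0.7, 0.5]
finger_gap: 0.0473
```

Request:
move_arm:
  motion:
    - [[30,0,0,0.7,0,0,0],[30,0,0,1,0,0,0],[30,0,0,1,0,0,0]]

```text
time_s: 27.35
eef_pos: [0.453, -0.2955, 0.0122]
orientation: [2.938, 1.105, -0.0]
force: [-2.0, 2.3, 8.7]
finger_gap: 0.047
```

Contact on the floor (8.7 N). Easing off and opening a little.

Request:
move_arm:
  motion:
    - [[30,0,0,-0.6,0,0,0],[50,0,0,-0.6,0,0,0],[58,0,0,-0.6,0,0,0],[66,0,0,-0.6,0,0,0],[66,0,0,-0.6,0,0,0],[66,0,0,-0.6,0,0,0],[66,0,0,-0.6,0,0,0]]

```text
time_s: 28.05
eef_pos: [0.4528, -0.2953, 0.0118]
orientation: [2.938, 1.105, -0.0]
force: [-0.8, -0.3, -0.6]
finger_gap: 0.0659
```

```bash
python3 tr.py
python3 - <<'E'
from h import *
s=snapshot("wrist"); cv2.imwrite("pics/w12.png",s["frame"])
E
```

```text
0.17 (array([   0.2,    0.3, -158.2]), array([0.0024, 0.0009, 0.0037]))
0.05 (array([  0.3,  -0. , -38.2]), array([0.0024, 0.0009, 0.0037]))
0.013 (array([ 0.4, -0.1, -1.2]), array([0.0024, 0.0009, 0.0037]))
[ 0.4528 -0.2953  0.0118] [-0.797   0.4238  1.8259 -0.0013  0.8897 -1.5154] [-0.7623 -0.2718 -0.5881] 0.06592094237454621 28.05
```

View pics/w12.png

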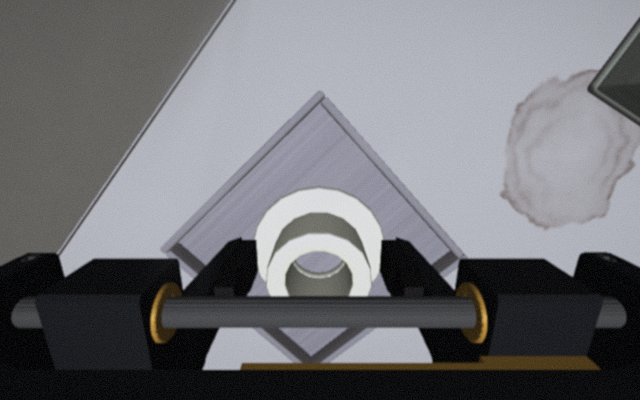

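Fingers are free of the hub on both sides; straight up.

Request:
move_arm:
  motion:
    - [[66,0,0,-10,0,0,0],[66,0,0,-30,0,0,0],[66,0,0,-70,0,0,0],[66,0,0,-120,0,0,0],[66,0,0,-170,0,0,0],[66,0,0,-190,0,0,0],[66,0,0,-190,0,0,0]]

```text
time_s: 28.8
eef_pos: [0.4545, -0.2966, 0.207]
orientation: [2.93, 1.102, 0.006]
force: [0.0, 0.1, 0.7]
finger_gap: 0.066
```

Run:
```python
from h import *
for c in ("side","wrist","top"):
    s=snapshot(c); cv2.imwrite(f"pics/{c}13.png",s["frame"])
    for nm in ("parts_tray_in","cover_hub","clip_centre","pick_grip","stand_rest","bottle","beaker","dish","marker"):
        m=mark_of(nm,c)
        if m: print(c,nm,round(m[0]["score"],2),W(s,m[0]["location"]))
print(get_state()["time_s"],get_state()["force"])
```

```text
side parts_tray_in 0.64 [ 0.4542 -0.299   0.0082]
side cover_hub 0.52 [ 0.4486 -0.2998  0.0282]
side clip_centre 0.57 [ 0.5169 -0.0597  0.0108]
side pick_grip 0.59 [0.4395 0.2273 0.053 ]
side stand_rest 0.89 [0.4262 0.2159 0.0587]
side bottle 0.59 [ 0.5782  0.13   -0.0016]
side beaker 0.63 [ 0.5969 -0.2211  0.0051]
side dish 0.81 [ 0.3806  0.3446 -0.0019]
side marker 0.46 [ 0.3593 -0.1029  0.0016]
wrist parts_tray_in 0.86 [ 0.4441 -0.2925  0.0075]
wrist cover_hub 0.77 [ 0.4486 -0.2936  0.0295]
wrist clip_centre 0.94 [ 0.5157 -0.0622  0.0111]
wrist beaker 0.97 [ 0.5997 -0.2191 -0.004 ]
top parts_tray_in 0.68 [ 0.454  -0.2947  0.0035]
top cover_hub 0.66 [0.5286 0.2389 0.0347]
top clip_centre 0.66 [ 0.5218 -0.0638  0.0105]
top pick_grip 0.51 [0.4391 0.2228 0.0563]
top stand_rest 0.87 [0.4276 0.2164 0.0575]
top bottle 0.67 [0.5766 0.1315 0.0001]
top beaker 0.74 [ 0.606  -0.2211  0.0025]
top dish 0.77 [0.3874 0.3445 0.0021]
top marker 0.48 [ 0.3655 -0.1019  0.0012]
30.3 [ 0.0231  0.0304 -1.0312]
```

View pics/side13.png

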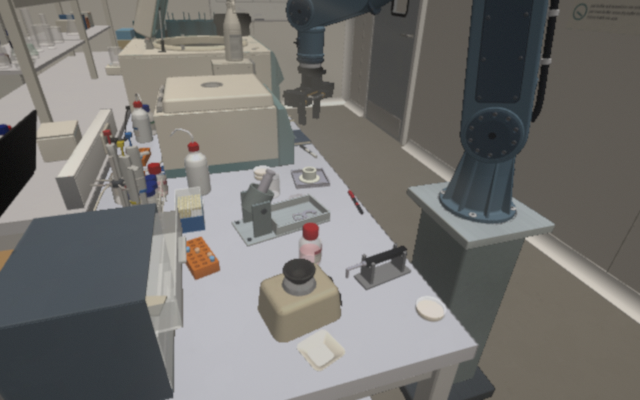

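View pics/wrist13.png

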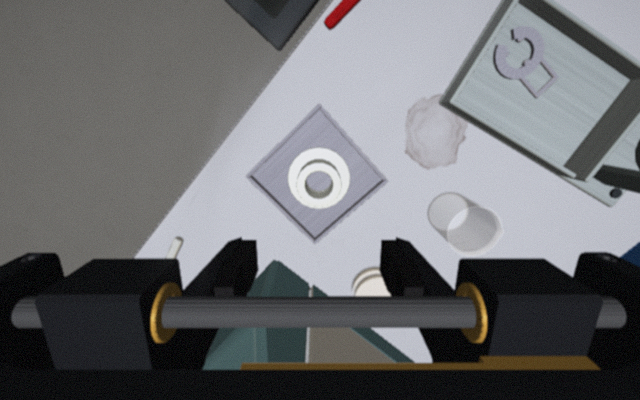

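The cover lies flat and centred in the parts tray at (318,178) in the wrist view. The clip is in the catch tray, the pick is in its stand, and the bystanders have not moved. I'm handing in.

```bash
python3 -c "
from plant import *
print(close_job())"
```

```text
the job is handed in; nothing more can be done
None
```

The job is done and handed in after about 30 s of the 72 s allowed; `close_job()` gives no verdict, so the results below are my own checks.

- **Clip:** The hook pulled it off the shaft with 5–7 N measured at the wrist. It lies flat in the catch tray, about 11 mm above the bench and well inside the outline.
- **Pick:** It is back in both notches with the hook down, released, and looks level. It pressed the stand with 22 N when first set down; I eased it to 7 N before letting go. The grip point measures about 14 mm from `stand_rest`, against 10 mm expected and 30 mm allowed.
- **Cover:** I lifted it along the shaft, and it touched the tray floor with 8.7 N before I let go. It looks flat with the hub up. The networks put the hub within 6 mm of the tray's centre, at 28–30 mm above the bench where 30 mm is expected.
- **Bystanders:** The bottle, beaker, dish and marker read within 8 mm of where they started. The gripper is clear of everything, with its fingertips about 0.2 m up.

**Checks that disagreed:**
- One top-camera report placed the cover near the pick stand. I discarded it because the pictures and the side and wrist cameras show the cover in the tray.
- Cameras differed by up to about 10 mm on the positions of the tray and the beaker.

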